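Unpack slide boxes into the dry-storage chest and lock its lid

TASK

A delivery of glass slides has to go into dry storage: fold both of the carton's top flaps well back, then take out every slide box there is and lay them side by side on the floor of the open chest, none on top of another and none standing on end. Then shut the chest's lid fully and turn both wing fasteners on it a quarter turn clockwise until they drop into their locked detents. Leave the beaker where it stands.

Things in the scene. Friction and masses are not known exactly. Their poses are not given: they have to be found in the camera images.
- carton: Cardboard carton, fixed: outside 120 (x) x 284 (y) x 80 mm high, walls 4 mm. Origin: centre of its underside; z up, y along the long sides. In it a foam insert (top 20 mm above the origin) with four troughs 42 mm wide, 6 mm deep, 63 mm apart along y about the middle; 2 to 4 hold a slide box lying with its long side along x. Two flaps hinge on the long walls; end flaps tucked inside.
- flap_near (a joint): Angle (rad) of the flap hinged on the carton's -x long wall (nearer the robot). 0 = flat across the top, 1.57 = upright, grows as it swings outward, stop 2.9; starts half open at 0.75 to 1.1. Past 1.9 is folded well back. Light crease (0.05 N m), the flap stays where it is left. 58 mm from crease to free edge, 282 mm long, 4 mm thick.
- flap_far (a joint): The same for the flap hinged on the carton's +x long wall (farther from the robot).
- flap_near_edge (a point): Middle of the near flap's free edge (moves with the flap).
- flap_far_edge (a point): Middle of the far flap's free edge (moves with the flap).
- flap_near_hinge (a point): Middle of the near flap's crease: 58 mm to -x of the carton's centre, 80.5 mm above its underside.
- flap_far_hinge (a point): Middle of the far flap's crease: 58 mm to +x of the carton's centre, 80.5 mm above its underside.
- chest: Plastic dry-storage chest, fixed: 170 (x) x 304 (y) x 84 mm high. Origin: centre of its underside; z up, y along the long sides, +x toward the lid's hinge on the rear rim. Inside: floor 14 mm above the origin, clear space x -49 to +73 mm, y -140 to +140 mm. Front (-x) rim 36 mm wide with receptacles for the two fasteners on the lid.
- lid (a joint): Angle (rad) of the chest's clear lid: 0 = shut flat on the rim, grows as it opens, stop 1.65 (just past upright); starts open at 1.4 to 1.6. Stiff hinge (0.45 N m): it stays where it is left; 5 N at the edge moves it. 172 mm from hinge to free edge, 304 mm long, 10 mm thick, 0.37 kg.
- lid_hinge (a point): Middle of the lid's hinge line, on the lid's underside: 85 mm to +x of the chest's origin, 84.5 mm above it. The hinge line runs along the chest's y.
- lid_edge (a point): Middle of the lid's free edge, on its outer face (the top face when shut). Some 150 mm of the lid here, between the fasteners, is bare.
- wing_left (a joint): Turn (rad) of the quarter-turn fastener on the lid, chest's +y side. 0 = unlocked, wing square to the lid's edge; grows clockwise seen from above; 1.55 = locked, wing parallel to the edge; stop 1.58. Free to 0.85, then a cam lobe pushes a sprung plunger back (about 0.2 N m): let go before 1.15 it springs back to 0.85, beyond 1.25 it snaps into the locked detent.
- wing_right (a joint): The same for the fastener at the chest's -y side.
- wing_left_grip (a point): Centre of that fastener's wing, on its axis: a black bar 44 mm long (x of this frame), 10 mm thick (y), 28 mm tall. Lid shut: 24 mm above the lid's top face, 20 mm in from its free edge, 100 mm from the chest's middle. Under the bar a cam disc, radius 22 mm, up to 8 mm above the lid; toward the hinge, 19 to 55 mm away, the index plunger, up to 10 mm high.
- wing_right_grip (a point): The same for the -y side fastener.
- box0_center (a point): Centre of a closed grey slide box, 88 (x) x 36 (y) x 34 mm (z), 0.08 to 0.15 kg, or None if it is absent in this run.
- box1_center (a point): Centre of a closed grey slide box, 88 (x) x 36 (y) x 34 mm (z), 0.08 to 0.15 kg; or None if absent.
- box2_center (a point): Centre of a closed grey slide box, 88 (x) x 36 (y) x 34 mm (z), 0.08 to 0.15 kg; or None if absent.
- box3_center (a point): Centre of a closed grey slide box, 88 (x) x 36 (y) x 34 mm (z), 0.08 to 0.15 kg; or None if absent.
- beaker: Bystander: open white plastic beaker, 110 mm across, 150 mm tall, standing at the far side in the middle; origin at the centre of its underside. Not to be moved.
There are look-alikes about, which are no part of the job. What is shaped like the part that bears box1_center but blue, green or orange is not meant.

How it is judged (in metres and radians):
On the way, in this order (a step that is already met when the one before it is completed fails the run):
1. both carton flaps are folded well back (past 1.9 rad) (value of joint each of flap_near, flap_far above 1.9 rad), for 0.2 s.
2. every slide box lies on the chest's floor, let go (x of box0_center in the frame of chest between -0.037 and 0.061 m and y of box0_center in the frame of chest between -0.13 and 0.13 m and z of box0_center in the frame of chest between 0.024 and 0.04 m and x of box1_center in the frame of chest between -0.037 and 0.061 m and y of box1_center in the frame of chest between -0.13 and 0.13 m and z of box1_center in the frame of chest between 0.024 and 0.04 m and x of box2_center in the frame of chest between -0.037 and 0.061 m and y of box2_center in the frame of chest between -0.13 and 0.13 m and z of box2_center in the frame of chest between 0.024 and 0.04 m and x of box3_center in the frame of chest between -0.037 and 0.061 m and y of box3_center in the frame of chest between -0.13 and 0.13 m and z of box3_center in the frame of chest between 0.024 and 0.04 m and linear speed of each of box0, box1, box2, box3 below 0.03 m/s and contact force between each of box0, box1, box2, box3 and the fingers below 0.3 N), for 0.2 s.
3. the lid is fully shut over them (x of box0_center in the frame of chest between -0.037 and 0.061 m and y of box0_center in the frame of chest between -0.13 and 0.13 m and z of box0_center in the frame of chest between 0.024 and 0.04 m and x of box1_center in the frame of chest between -0.037 and 0.061 m and y of box1_center in the frame of chest between -0.13 and 0.13 m and z of box1_center in the frame of chest between 0.024 and 0.04 m and x of box2_center in the frame of chest between -0.037 and 0.061 m and y of box2_center in the frame of chest between -0.13 and 0.13 m and z of box2_center in the frame of chest between 0.024 and 0.04 m and x of box3_center in the frame of chest between -0.037 and 0.061 m and y of box3_center in the frame of chest between -0.13 and 0.13 m and z of box3_center in the frame of chest between 0.024 and 0.04 m and value of joint lid below 0.03 rad), for 0.2 s.
4. both fasteners sit in their locked detents (value of joint lid below 0.03 rad and value of joint each of wing_left, wing_right above 1.42 rad), for 0.2 s.
At the end, for the whole second after the job is handed in: Every slide box lies within the chest on its floor (its centre 10 to 26 mm above the floor, so on a long face and not on another box), at rest; the lid is shut (within 0.03 rad); both wings are in their locked detents (turned past 1.42 rad) (all of step 4 and x of box0_center in the frame of chest between -0.037 and 0.061 m and y of box0_center in the frame of chest between -0.13 and 0.13 m and z of box0_center in the frame of chest between 0.024 and 0.04 m and x of box1_center in the frame of chest between -0.037 and 0.061 m and y of box1_center in the frame of chest between -0.13 and 0.13 m and z of box1_center in the frame of chest between 0.024 and 0.04 m and x of box2_center in the frame of chest between -0.037 and 0.061 m and y of box2_center in the frame of chest between -0.13 and 0.13 m and z of box2_center in the frame of chest between 0.024 and 0.04 m and x of box3_center in the frame of chest between -0.037 and 0.061 m and y of box3_center in the frame of chest between -0.13 and 0.13 m and z of box3_center in the frame of chest between 0.024 and 0.04 m and linear speed of each of box0, box1, box2, box3 below 0.03 m/s); the robot touches nothing.
It fails at once if the beaker is moved by more than 30 mm (distance of beaker from where it was at the start of the episode above 0.03 m).
Of box0, box1, box2, box3 only 2 to 4 are there at a start; the rules pass over those that are not, and their reading is None.
At some moment in a run one of box0, box1, box2, box3 may be knocked a few centimetres aside while the robot is not near it.
Once in a run the grip may slacken for a moment while it holds something.
It also fails if it takes over 210 s, if anything falls off the work surface, if the arm or the gripper's body presses on something with over 40 N, if the wrist force passes 120 N, or if a joint passes its speed limit or range.

ROBOT

A 6-joint arm with a two-finger parallel gripper is mounted at the origin on the work surface. World frame = base frame: x ahead of the robot, y to its left, z up, the work surface at z = 0. Lengths are in mm, angles in rad, forces in N, time in s.
With the tool pointing down it reaches from about 250 to 725 mm from the base axis. Payload 4 kg.
Tool frame: the origin (TCP) lies midway between the tips of the shut fingers; the grasp point (between the pads) lies 19 mm behind it; z points along the fingers, y is the direction in which the jaws open and shut (so a half turn about z gives the same grasp; the last joint's range is limited). The gripper opens to 85 mm and grips with 20 to 120 N. Pads are 22 mm wide; open, the fingers measure 114 mm over their backs; the gripper's body (76 mm by 85 mm) begins 54 mm behind the grasp point. The pads swing forward as they close: fully open they stand 13 mm farther back than shut.
Start: joints at [-1.151, 0.241, 0.005, 1.335, 0, 1.571], TCP at [203.787, -456.586, 231.306] pointing down, gripper open.
Joint ranges: [-2.72, 2.72], [-1.05, 1.87], [-1.09, 1.28], [-1.99, 2.15], [-1.42, 1.44], [-3.14, 3.14]. Speed limits (rad/s): [2.79, 2.79, 3.14, 3.14, 3.14, 3.14].

INTERFACE

Orientations are given as a rotation vector (axis times angle).
In Python, from cell import arm, grab_frame gives the robot as it stands.
- The arm moves only by the shell command python3 -m creep 'ROWS' [OPENING] [FORCE]. ROWS is JSON, a list of rows, each a list of 4 numbers: the shift along the tool's x, y, z in mm, then the turn about the tool's z in degrees. A call has 1 to 5 rows; each row shifts and turns the pose as measured when the row begins, along the tool's axes as they then stand; what a row does not reach is not made up. A row lasts 1/8 s, in which the tool goes at most 62.5 mm and 10.7 degrees, less where a joint would pass 70% of its speed; a pose out of reach is approached as far as the arm can. A call is refused whole if a number of a shift passes 62.5 or a number of a turn 10.7, either way. A call with a gripper value outside its range is refused whole. OPENING is the closure in counts, from 0 (fully open) to 255 (shut), set as the call begins (- or left out, the last holds). The fingers move at their own pace and stop on an object; FORCE is the grip in N (left out, the last holds). Time passes only in rows, so rows that do not move let the fingers close. It gives the time, the measured TCP pose, the force and the opening at its end, in the units of the state.
- arm.get_state(): the state, without advancing time (a new reading comes with each control period).
- grab_frame(name): name is "scene" or "side" or "wrist"; returns a dict with "frame" (480x640x3 uint8, blue, green, red), "intrinsics" (3x3 intrinsics, pixels), "R" (3x3) and "t" (3): a world point X has camera coordinates R X + t; the wrist camera has in their place "hand_eye" (4x4, takes a point from camera to tool coordinates, whose origin is the TCP and whose axes are the flange's). Camera axes: x right, y down, z forward; pixel columns grow to the right and rows downward; lengths in mm; the calibration is good to about 2 mm. The wrist camera is an equidistant fisheye: a pixel r from the principal point sees the ray r / f radians off the axis. A picture is of the moment at which its call begins: read the wrist's pose just before it. There is no depth.
- arm.finish_job(): hands the job in, once; it reports no verdict.
The state is a dict: "t": time; "joints": joint angles; "qd": joint speeds; "effort": joint torques, N m; "eef_pos": TCP position; "ee_rot": TCP orientation; "ft_force": force on the tool from outside, world axes, zero at the start; "moment": the same for the moment, N m; "gripper_width": finger opening in mm.
Only numpy, scipy, OpenCV 4.12 (cv2) and the standard library are available. Lean on these libraries where they do the work, as an engineer would, in place of code of your own. Each camera call takes 0.05 s, during which the arm holds its last target.

## Working session

There is one attempt and no reset: what is moved stays moved. The work goes in short steps, Python scripts to look and compute and a shell command to move; the robot and the scene stay as the last step left them, time stands still between calls to the robot, and variables do not carry over. Pictures are saved under pics/ and viewed, and the job is handed in when it is done.

```bash
ls -la; mkdir -p pics; cat > h.py <<'E'
import numpy as np, cv2
from cell import arm, grab_frame
def save(n,f): cv2.imwrite('pics/%s.png'%n,f)
E
python3 - <<'E'
from h import *
s=arm.get_state(); print(s)
for n in('scene','side','wrist'):
    g=grab_frame(n); save(n+'0',g['frame']); print(n,{k:np.round(v,3).tolist() for k,v in g.items() if k!='frame'})
E
```

```text
total 12
drwxr-xr-x  3 agent agent 4096 Dec  7 15:32 .
drwxr-xr-x 23 root  root  4096 Dec  7 15:32 ..
drwxr-xr-x  2 agent agent 4096 Dec  7 15:32 pics
{'t': 0.0, 'joints': array([-1.15099560e+00,  2.41399125e-01,  3.73927029e-03,  1.33517870e+00,
       -2.67050671e-05,  1.57076139e+00]), 'qd': array([ 0.00048412, -0.00036617,  0.00193091, -0.00126684, -0.00097261,
        0.00121632]), 'effort': array([-2.39560250e-03, -3.72319794e+01,  2.52406561e+01,  1.69113680e-02,
       -3.35023497e-04,  6.97295235e-06]), 'eef_pos': array([ 203.5306504 , -456.0255949 ,  230.42559792]), 'ee_rot': array([-3.07068033e+00, -6.54228592e-01,  7.08933674e-04]), 'ft_force': array([-0.20475888, -0.5107355 ,  0.63160762]), 'moment': array([-0.01452047,  0.01693579, -0.01306938]), 'gripper_width': 85.55834105832835}
scene {'intrinsics': [[476.039, 0.0, 320.645], [0.0, 476.039, 239.657], [0.0, 0.0, 1.0]], 'R': [[-0.982, -0.189, -0.009], [-0.15, 0.81, -0.567], [0.114, -0.555, -0.824]], 't': [570.492, 129.691, 899.619]}
side {'intrinsics': [[449.509, 0.0, 324.631], [0.0, 449.509, 242.659], [0.0, 0.0, 1.0]], 'R': [[0.938, -0.346, -0.001], [-0.253, -0.685, -0.683], [0.235, 0.641, -0.73]], 't': [-514.122, 232.088, 859.334]}
wrist {'intrinsics': [[371.648, 0.0, 318.894], [0.0, 371.648, 236.877], [0.0, 0.0, 1.0]], 'hand_eye': [[-0.0, -0.946, -0.325, 84.924], [1.0, -0.0, -0.001, 0.959], [0.001, -0.325, 0.946, -142.356], [0.0, 0.0, 0.0, 1.0]]}
```

View pics/scene0.png

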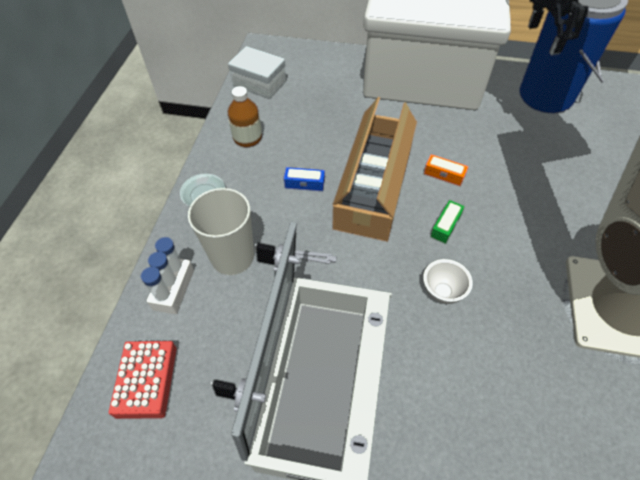

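View pics/side0.png

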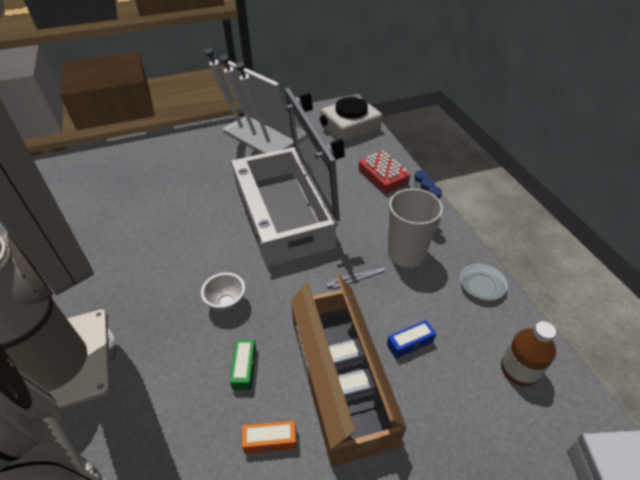

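View pics/wrist0.png

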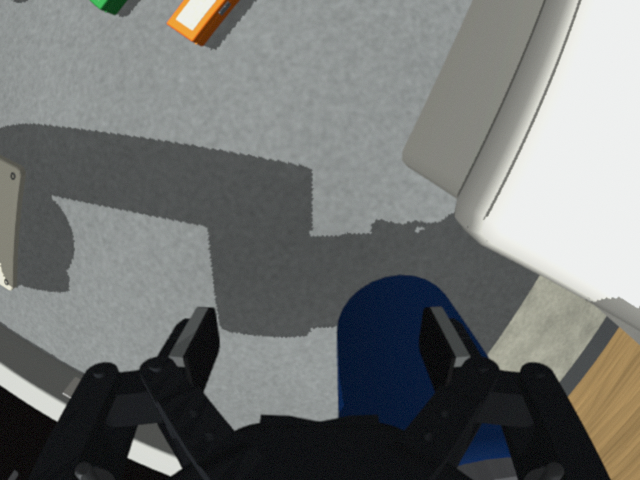

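The scene view shows the carton at about (375,170) with two grey boxes with white labels visible and the chest at about (320,375) with its lid open. The blue, green and orange look-alikes lie outside. I'll enlarge both.

```bash
python3 - <<'E'
from h import *
import cv2
a=cv2.imread('pics/scene0.png'); b=cv2.imread('pics/side0.png')
save('c1',cv2.resize(a[90:245,320:430],None,fx=3.8,fy=3.8,interpolation=cv2.INTER_CUBIC))
save('c2',cv2.resize(b[265:470,280:410],None,fx=2.9,fy=2.9,interpolation=cv2.INTER_CUBIC))
save('c3',cv2.resize(a[215:480,200:400],None,fx=2.2,fy=2.2,interpolation=cv2.INTER_CUBIC))
save('c4',cv2.resize(b[80:270,220:360],None,fx=3.1,fy=3.1,interpolation=cv2.INTER_CUBIC))
E
```

```text
(no output)
```

View pics/c1.png

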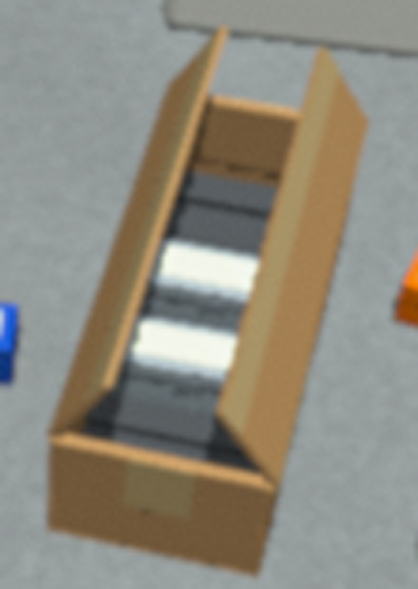

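View pics/c2.png

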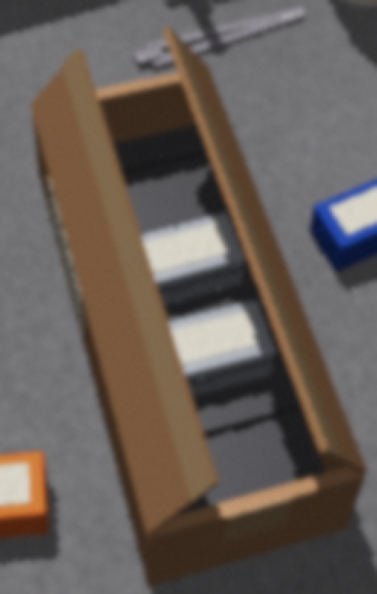

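View pics/c3.png

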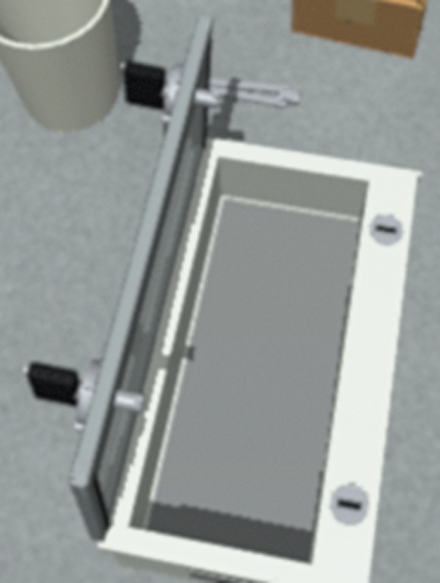

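View pics/c4.png

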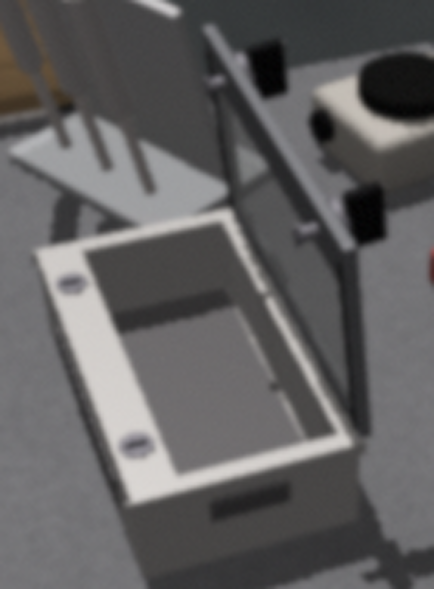

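```bash
cat >> h.py <<'E'
from scipy.optimize import least_squares
from scipy.spatial.transform import Rotation as Ro
CAM={}
def cam(n):
    if n not in CAM:
        import json,os
        CAM[n]=grab_frame(n)
    return CAM[n]
def proj(n,X):
    c=cam(n); p=c['R']@np.asarray(X,float)+c['t']; q=c['intrinsics']@p; return q[:2]/q[2]
def ray(n,uv):
    c=cam(n); d=np.linalg.inv(c['intrinsics'])@np.array([uv[0],uv[1],1.]); return -c['R'].T@c['t'], c['R'].T@d
def atz(n,uv,z):
    o,d=ray(n,uv); return o+d*(z-o[2])/d[2]
def wpose():
    s=arm.get_state(); return s['eef_pos'],Ro.from_rotvec(s['ee_rot']).as_matrix()
def wray(g,pose,uv):
    p,R=pose; K=g['intrinsics']; x=(uv[0]-K[0,2])/K[0,0]; y=(uv[1]-K[1,2])/K[1,1]; r=np.hypot(x,y)
    d=np.array([x/r*np.sin(r),y/r*np.sin(r),np.cos(r)]) if r>0 else np.array([0,0,1.])
    H=g['hand_eye']; return p+R@H[:3,3], R@H[:3,:3]@d
def wproj(g,pose,X):
    p,R=pose; H=g['hand_eye']; K=g['intrinsics']
    c=H[:3,:3].T@(R.T@(np.asarray(X,float)-p)-H[:3,3]); th=np.arctan2(np.hypot(c[0],c[1]),c[2]); ph=np.arctan2(c[1],c[0])
    return np.array([K[0,2]+K[0,0]*th*np.cos(ph),K[1,2]+K[1,1]*th*np.sin(ph)])
def rz(a): return np.array([[np.cos(a),-np.sin(a),0],[np.sin(a),np.cos(a),0],[0,0,1]])
def fit(obs,x0):
    f=lambda v: np.concatenate([proj(n,rz(v[2])@np.array(L)+[v[0],v[1],0])-np.array(uv) for n,L,uv in obs])
    r=least_squares(f,x0,loss='soft_l1',x_scale=[10,10,.1]); return r.x,np.round(f(r.x).reshape(-1,2),1)
def tool(X):
    "world point in tool axes"
    p,R=wpose(); return R.T@(np.asarray(X,float)-p)
E
python3 - <<'E'
from h import *
S=lambda o,s,u,v:(o[0]+u/s,o[1]+v/s)
a=lambda u,v:S((320,90),3.8,u,v); b=lambda u,v:S((280,265),2.9,u,v)
c=lambda u,v:S((200,215),2.2,u,v); d=lambda u,v:S((220,80),3.1,u,v)
print(atz('scene',a(52,435),80),atz('scene',c(386,229),84),atz('scene',c(350,503),84))
print(fit([('scene',[60,142,80],a(52,435)),('scene',[-60,142,80],a(273,487)),('scene',[60,142,0],a(48,527)),('scene',[-60,142,0],a(258,573)),('scene',[-60,-142,80],a(367,122)),
 ('side',[-60,-142,80],b(148,533)),('side',[60,-142,80],b(363,465)),('side',[-60,-142,0],b(150,583)),('side',[-60,142,80],b(35,105))],[450,-200,0]))
print(fit([('scene',[-67,-100,84],c(386,229)),('scene',[-67,100,84],c(350,503)),('scene',[-85,-152,84],c(420,172)),('scene',[85,152,84],c(100,545)),
('side',[-67,100,84],d(72,284)),('side',[-67,-100,84],d(137,445)),('side',[-85,152,84],d(36,252)),('side',[-85,-152,84],d(126,502)),('side',[85,-152,84],d(358,440)),('side',[85,152,84],d(230,208))],[450,200,0]))
# box labels (top at 20-6+34=48)
for u,v in((207,270),(185,347)): print('scene box',atz('scene',a(u,v),48))
for u,v in((187,248),(214,340)): print('side box',atz('side',b(u,v),48))
for u,v in((195,215),(248,220)): print('beaker',u,v,atz('scene',(u,v),150))
E
```

```text
[570.07073121 -84.65801191  80.        ] [457.81474968 148.42757574  84.        ] [456.62310798 348.00279415  84.        ]
(array([ 5.00308233e+02, -2.16998717e+02, -8.41942850e-02]), array([[-1.3,  1.5],
       [ 0.2,  0.5],
       [-0.7,  0.8],
       [-0.2,  1.1],
       [-0.8, -0. ],
       [ 0.3,  1. ],
       [ 0.6,  2.9],
       [-0.8,  0.8],
       [-1.5, -0.6]]))
(array([5.24377079e+02, 2.48517588e+02, 1.21845082e-03]), array([[ 0.2,  0. ],
       [-0.5,  0.2],
       [-1.3,  0.7],
       [ 2.1, -1.7],
       [-0.4, -0.5],
       [-0.7, -0.1],
       [-0.3, -0.4],
       [ 1. , -0.5],
       [ 0.1,  0.2],
       [ 0.1,  0.3]]))
scene box [ 506.5252948  -247.62918247   48.        ]
scene box [ 511.25090037 -186.23381358   48.        ]
side box [ 517.13574604 -189.03917483   48.        ]
side box [ 509.25384949 -251.9535436    48.        ]
beaker 195 215 [799.34651996  39.03591696 150.        ]
beaker 248 220 [703.55314538  32.60507439 150.        ]
```

```bash
cat > m.py <<'E'
import sys
from h import *
# usage: m.py x y z [angle of tool x in deg]
X=[float(v) for v in sys.argv[1:4]]
p,R=wpose(); a=np.degrees(np.arctan2(R[1,0],R[0,0])); s=arm.get_state()
print('at',np.round(p,1),'ang',round(a,1),'tilt',np.round(R[2,2],4),'t',s['t'],'w',round(s['gripper_width'],1),'F',np.round(s['ft_force'],1),'j6',round(s['joints'][5],2))
print('tool shift',np.round(tool(X),1))
if len(sys.argv)>4:
    d=(a-float(sys.argv[4])+180)%360-180; print('turn about tool z',round(d,1))
    # shift if turned first
    t=np.radians(float(sys.argv[4])); Rn=np.array([[np.cos(t),np.sin(t),0],[np.sin(t),-np.cos(t),0],[0,0,-1]])
    print('shift after turn',np.round(Rn.T@(np.array(X)-p),1))
E
python3 m.py 350 -217 230 -4.8
python3 - <<'E'
from h import *
for uv in((485,105),(367,98)): print(atz('scene',uv,0))
for lab,uv in(('+y',(238.6,433)),('-y',(294,224))):
    for th in(1.3,1.4,1.5,1.6):
        X=[609.4-172*np.cos(th)+5*np.sin(th), 248.5+(152 if lab=='+y' else -152), 84.5+172*np.sin(th)+5*np.cos(th)]
        print(lab,th,proj('scene',X),uv)
E
```

```text
at [ 203.7 -456.3  230.9] ang 24.1 tilt -1.0 t 0.25 w 85.6 F [-0.1 -0.4 -0. ] j6 1.57
tool shift [ 231.2 -158.9    1. ]
turn about tool z 28.9
shift after turn [ 125.8 -250.7    0.9]
[ 252.83131827 -542.44104258    0.        ]
[ 5.56105411e+02 -5.15794855e+02 -1.13686838e-13]
+y 1.3 [262.51066233 440.97746228] (238.6, 433)
+y 1.4 [247.6248125  437.35200801] (238.6, 433)
+y 1.5 [232.73273746 434.0228839 ] (238.6, 433)
+y 1.6 [218.10130928 431.04865659] (238.6, 433)
-y 1.3 [315.23102082 226.09439752] (294, 224)
-y 1.4 [303.97570981 223.10334513] (294, 224)
-y 1.5 [292.60169882 220.77317727] (294, 224)
-y 1.6 [281.29157288 219.13938625] (294, 224)
```

```bash
python3 -m creep '[[46,-32,0,0],[46,-32,0,0],[46,-32,0,0],[46,-32,0,0],[46,-32,0,0]]' 255 40; python3 -m creep '[[0,0,0,9.6],[0,0,0,9.6],[0,0,0,9.6],[0,0,0,0]]'; python3 m.py 496 -205 200 -4.8
```

```text
t: 0.92
eef_pos: [351.7, -214.2, 230.5]
ee_rot: [3.075, 0.639, 0.003]
ft_force: [1.1, 0.2, 0.6]
gripper_width: 0.1
t: 1.42
eef_pos: [354.1, -209.1, 230.8]
ee_rot: [3.138, -0.149, 0.004]
ft_force: [-0.2, 0.3, 0.9]
gripper_width: -0.1
at [ 354.1 -209.1  230.8] ang -5.5 tilt -1.0 t 1.425 w -0.1 F [-0.2  0.3  0.9] j6 2.7
tool shift [140.8 -17.6  31.1]
turn about tool z -0.7
shift after turn [141.1 -16.   30.8]
```

```bash
python3 -m creep '[[30,-10,-25,0],[30,-5,-25,0],[0,0,0,0]]'; python3 - <<'E'
from h import *
p=wpose(); g=grab_frame('wrist'); save('w1',g['frame'])
for z,L in ((80,[60,142]),(80,[-60,142]),(80,[60,-142]),(80,[-60,-142]),(48,[0,31.5]),(48,[0,-31.5]),(48,[0,94.5]),(48,[0,-94.5])):
    print(L,wproj(g,p,rz(-.084)@np.array(L+[z])+[500.3,-217,0]))
E
```

```text
t: 1.8
eef_pos: [415.1, -199.5, 281.1]
ee_rot: [-3.138, 0.139, -0.0]
ft_force: [-0.2, -0.2, -1.0]
gripper_width: 0.2
[60, 142] [178.27222257  57.45957237]
[-60, 142] [183.85398829 180.00052487]
[60, -142] [477.58913601  58.56886849]
[-60, -142] [472.5092587  179.53640981]
[0, 31.5] [297.01627503 112.79318576]
[0, -31.5] [360.36105518 112.87892802]
[0, 94.5] [234.89801356 115.00369524]
[0, -94.5] [421.46106106 115.20778598]
```

View pics/w1.png

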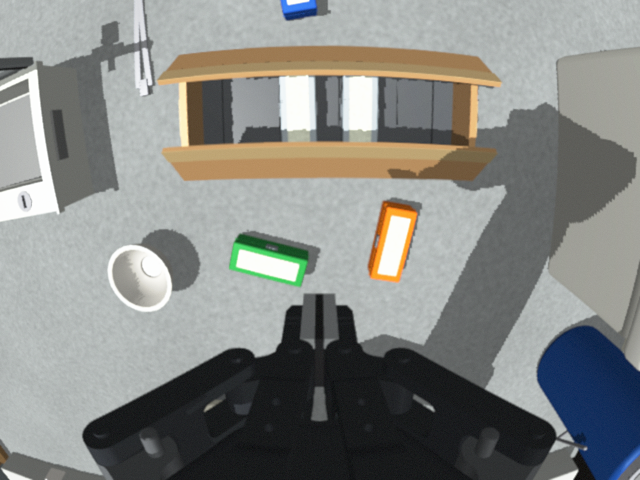

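The wrist view confirms the carton fit: the predicted corners fall on the carton. Exactly two grey boxes with white labels are visible, at (297,105) and (360,105), and the end troughs are empty. I'll put the closed fingers between the flap edges.

```bash
python3 m.py 500 -217 150 -4.8
```

```text
at [ 413.4 -199.2  280. ] ang -5.1 tilt -1.0 t 1.85 w -0.4 F [ 0.1  0.2 -0.6] j6 2.78
tool shift [ 88.2  10.2 129.8]
turn about tool z -0.3
shift after turn [ 87.7  10.5 130. ]
```

```bash
python3 -m creep '[[44,5,25,0],[44,5,25,0],[0,0,40,0],[0,0,40,0],[0,0,0,0]]';python3 m.py 500 -217 98 -4.8; python3 - <<'E'
from h import *
p=wpose(); g=grab_frame('scene'); save('s2',cv2.resize(g['frame'][60:260,270:470],None,fx=3,fy=3))
E
```

```text
t: 2.48
eef_pos: [494.6, -217.8, 142.6]
ee_rot: [-3.136, 0.135, 0.017]
ft_force: [-0.1, 0.0, 1.4]
gripper_width: -0.1
at [ 494.6 -217.8  142.6] ang -4.9 tilt -0.9999 t 2.475 w -0.1 F [-0.1  0.   1.4] j6 2.81
tool shift [ 5.8 -1.1 44.6]
turn about tool z -0.1
shift after turn [ 5.3 -1.3 44.6]
```

View pics/s2.png

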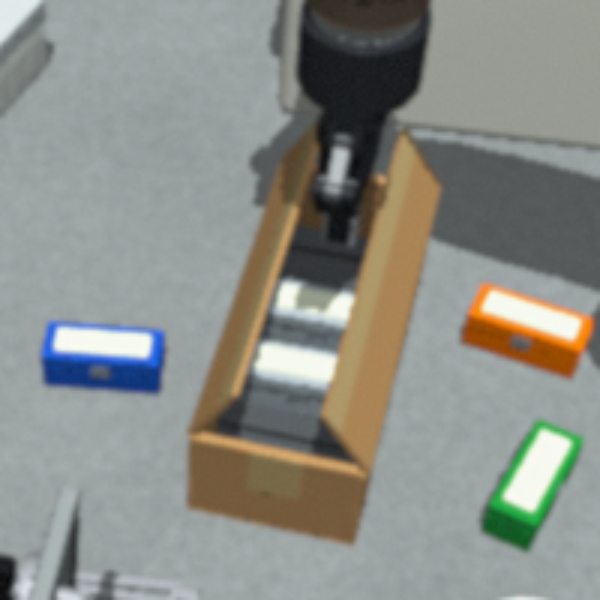

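```bash
python3 -m creep '[[5,-1,22,0],[0,0,22,0],[0,0,0,0]]'; python3 -m creep '[[-18,0,0,0],[-18,0,0,0],[-18,0,0,0],[-18,0,0,0],[0,0,0,0]]'; python3 m.py 500.3 -217 98 -4.8
```

```text
t: 2.9
eef_pos: [502.9, -220.1, 106.6]
ee_rot: [3.137, -0.135, 0.002]
ft_force: [0.5, -0.1, 0.6]
gripper_width: 0.0
t: 3.52
eef_pos: [438.2, -217.9, 120.2]
ee_rot: [3.128, -0.133, 0.042]
ft_force: [0.3, 0.4, -0.5]
gripper_width: 0.0
at [ 438.2 -217.9  120.2] ang -4.9 tilt -0.9996 t 3.525 w 0.0 F [ 0.3  0.4 -0.5] j6 2.76
tool shift [61.2 -6.4 23.8]
turn about tool z -0.1
shift after turn [61.8 -6.1 22.2]
```

```bash
python3 -m creep '[[0,0,12,0],[0,0,10,0],[-10,0,3,0],[0,0,0,0]]'; python3 - <<'E'
from h import *
print(arm.get_state()['eef_pos'],arm.get_state()['ft_force'])
g=grab_frame('scene'); save('s3',cv2.resize(g['frame'][60:260,270:470],None,fx=3,fy=3))
E
```

```text
t: 4.03
eef_pos: [432.6, -218.8, 95.6]
ee_rot: [3.125, -0.131, 0.053]
ft_force: [-1.1, 0.4, -0.0]
gripper_width: -0.4
[ 432.58127379 -218.75106808   95.62850454] [-1.10896438  0.38776405 -0.0084408 ]
```

View pics/s3.png

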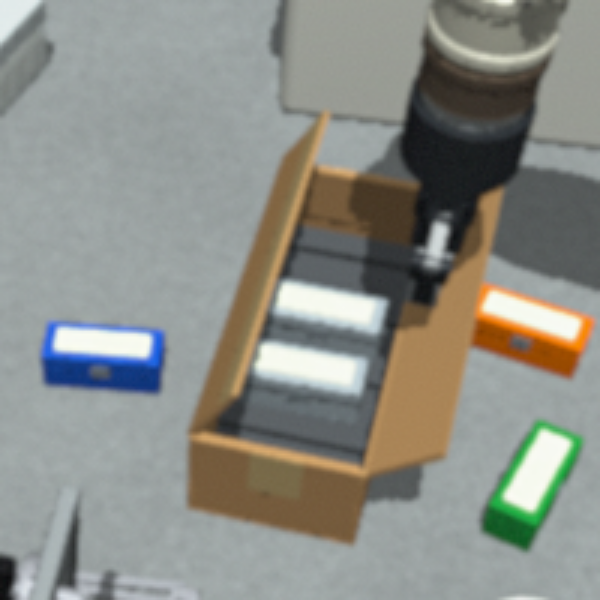

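```bash
python3 -m creep '[[20,0,0,0],[20,0,0,0],[20,0,0,0],[15,0,0,0],[0,0,0,0]]'; python3 m.py 568 -223 96 -4.8
```

```text
t: 4.7
eef_pos: [505.6, -224.3, 96.0]
ee_rot: [3.127, -0.133, 0.039]
ft_force: [-0.2, 0.7, 0.5]
gripper_width: 0.1
at [ 505.6 -224.3   96. ] ang -4.8 tilt -0.9996 t 4.7 w 0.1 F [-0.2  0.7  0.5] j6 2.81
tool shift [62.  -6.6  1.5]
turn about tool z -0.0
shift after turn [62.  -6.5 -0. ]
```

```bash
python3 -m creep '[[16,-1,0,0],[16,-1,0,0],[16,-1,0,0],[14,-1,0,0],[0,0,0,0]]'; python3 m.py 570 -223 96 -4.8
```

```text
t: 5.32
eef_pos: [559.9, -226.2, 98.3]
ee_rot: [3.126, -0.138, 0.017]
ft_force: [-0.1, -0.9, -0.3]
gripper_width: 0.1
at [ 559.9 -226.2   98.3] ang -5.0 tilt -0.9999 t 5.325 w 0.1 F [-0.1 -0.9 -0.3] j6 2.85
tool shift [ 9.7 -4.1  2.4]
turn about tool z -0.2
shift after turn [ 9.8 -4.1  2.3]
```

```bash
python3 -m creep '[[11,-1,3,0],[0,0,0,0]]'; python3 -m creep '[[-10,0,-30,0],[-20,0,-30,0],[-25,0,-10,0],[0,0,0,0]]' 60; python3 - <<'E'
from h import *
print(arm.get_state()['gripper_width'])
p=wpose(); g=grab_frame('wrist'); save('w4',g['frame'])
for z,L in ((80,[60,142]),(80,[-60,-142]),(48,[44,49.5]),(48,[44,13.5]),(48,[-44,13.5]),(48,[44,-13.5]),(48,[44,-49.5]),(48,[-44,-49.5])):
    print(L,wproj(g,p,rz(-.084)@np.array(L+[z])+[500.3,-217,0]))
E
python3 m.py 503 -185.6 120 -4.8
```

```text
t: 5.58
eef_pos: [569.1, -226.1, 94.6]
ee_rot: [3.126, -0.139, 0.012]
ft_force: [-0.7, -1.0, -0.0]
gripper_width: 0.2
t: 6.08
eef_pos: [513.3, -220.0, 165.6]
ee_rot: [3.127, -0.138, 0.014]
ft_force: [0.3, 0.1, -0.7]
gripper_width: 65.4
65.35461364635928
[60, 142] [108.96320567 184.74458102]
[-60, -142] [493.30835949 331.5522469 ]
[44, 49.5] [245.49041758 192.97814944]
[44, 13.5] [295.08653936 192.13535443]
[-44, 13.5] [297.93601744 301.72935558]
[44, -13.5] [332.85394643 191.85167522]
[44, -49.5] [382.52063821 191.94926325]
[-44, -49.5] [376.74430453 300.55398855]
at [ 514.3 -220.1  165.3] ang -5.0 tilt -0.9999 t 6.125 w 65.2 F [-0.   0.1 -0.1] j6 2.83
tool shift [-14.7 -33.9  44.8]
turn about tool z -0.2
shift after turn [-14.1 -33.5  45.3]
```

View pics/w4.png

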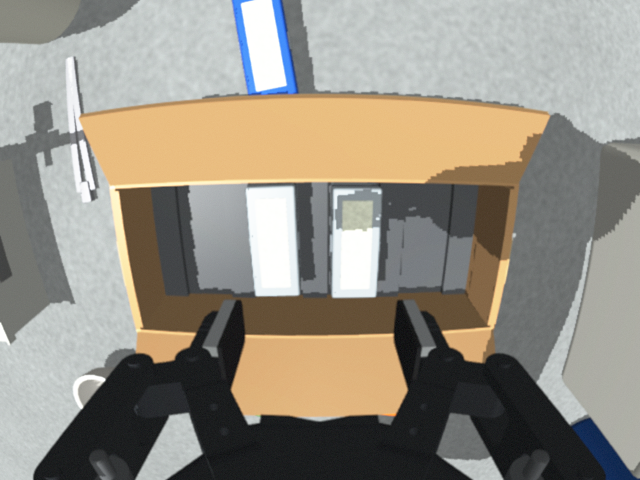

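```bash
python3 -m creep '[[-9,-17,15,0],[0,-16,20,0],[0,0,10,0],[0,0,0,0]]' 99; python3 m.py 505 -186 20 -4.8; python3 - <<'E'
from h import *
p=wpose(); g=grab_frame('wrist'); save('w5',g['frame'])
E
```

```text
t: 6.62
eef_pos: [511.8, -187.2, 117.3]
ee_rot: [3.126, -0.137, 0.02]
ft_force: [0.3, -0.8, 0.8]
gripper_width: 52.6
at [ 511.8 -187.2  117.3] ang -5.0 tilt -0.9998 t 6.625 w 52.6 F [ 0.3 -0.8  0.8] j6 2.88
tool shift [-8.1 -1.7 97.2]
turn about tool z -0.2
shift after turn [-6.9 -0.6 97.3]
```

View pics/w5.png

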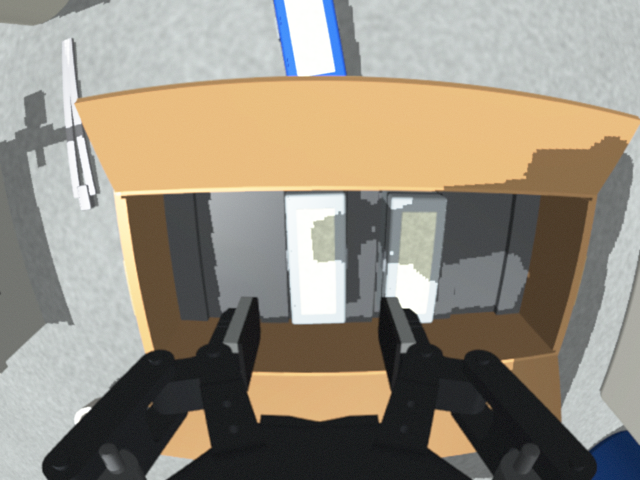

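```bash
python3 -m creep '[[-3,-1,25,0],[-3,0,25,0],[-2,0,20,0],[0,0,15,0],[0,0,0,0]]'; python3 m.py 505 -186 20 -4.8
```

```text
t: 7.3
eef_pos: [510.4, -191.1, 34.0]
ee_rot: [3.122, -0.142, 0.035]
ft_force: [0.6, 0.0, -0.8]
gripper_width: 52.8
at [ 510.4 -191.1   34. ] ang -5.2 tilt -0.9996 t 7.3 w 52.8 F [ 0.6  0.  -0.8] j6 2.88
tool shift [-6.2 -4.8 13.8]
turn about tool z -0.4
shift after turn [-5.8 -4.6 14. ]
```

```bash
python3 -m creep '[[-4,-5,0,0],[-2,-1,8,0],[0,-1,5,0],[0,0,0,0]]'; python3 m.py 505 -186 20 -4.8
```

```text
t: 7.8
eef_pos: [507.0, -184.0, 22.3]
ee_rot: [3.121, -0.141, 0.042]
ft_force: [0.1, 0.2, -0.1]
gripper_width: 52.2
at [ 507.  -184.    22.3] ang -5.2 tilt -0.9995 t 7.8 w 52.2 F [ 0.1  0.2 -0.1] j6 2.89
tool shift [-1.9  2.2  2.3]
turn about tool z -0.4
shift after turn [-1.9  2.2  2.3]
```

```bash
python3 -m creep '[[0,0,0,0],[0,0,0,0],[0,0,0,0],[0,0,0,0],[0,0,0,0]]' 255 50; python3 m.py 505 -186 20 -4.8
```

```text
t: 8.43
eef_pos: [507.5, -184.3, 22.8]
ee_rot: [3.12, -0.141, 0.043]
ft_force: [0.2, -0.1, 0.8]
gripper_width: 35.4
at [ 507.5 -184.3   22.8] ang -5.2 tilt -0.9995 t 8.425 w 35.4 F [ 0.2 -0.1  0.8] j6 2.89
tool shift [-2.4  1.9  2.7]
turn about tool z -0.4
shift after turn [-2.3  1.9  2.8]
```

```bash
python3 -m creep '[[0,0,-15,0],[0,0,-25,0],[0,0,-35,0],[0,0,-40,0],[0,0,0,0]]' 255 80; python3 m.py 529 200 150 90
```

```text
t: 9.05
eef_pos: [503.9, -181.9, 143.9]
ee_rot: [3.12, -0.142, 0.043]
ft_force: [0.9, -0.2, -0.8]
gripper_width: 34.6
at [ 503.9 -181.9  143.9] ang -5.2 tilt -0.9995 t 9.05 w 34.6 F [ 0.9 -0.2 -0.8] j6 2.89
tool shift [  -9.3 -382.4  -12.7]
turn about tool z -95.2
shift after turn [381.9  25.1  -6.1]
```

```bash
python3 -m creep '[[0,-40,-4,0],[0,-40,-4,0],[0,-40,-3,0],[0,-40,0,0],[0,-40,0,0]]'; python3 -m creep '[[0,-40,0,0],[0,-40,0,0],[0,-40,0,0],[0,-30,0,0],[0,0,0,0]]'; python3 m.py 529 200 150 90
```

```text
t: 9.68
eef_pos: [517.1, -16.5, 151.3]
ee_rot: [-3.128, 0.06, -0.039]
ft_force: [0.1, -0.0, -1.0]
gripper_width: 34.7
t: 10.3
eef_pos: [518.1, 62.6, 156.5]
ee_rot: [-3.064, -0.121, -0.03]
ft_force: [0.4, 0.8, -0.4]
gripper_width: 34.3
at [518.1  62.6 156.5] ang 4.5 tilt -0.997 t 10.3 w 34.3 F [ 0.4  0.8 -0.4] j6 3.14
tool shift [  21.4 -135.2   17.1]
turn about tool z -85.5
shift after turn [137.4  10.9   6.5]
```

```bash
python3 - <<'E'
from h import *
p,R=wpose(); print(R[:,2], R[:,0], arm.get_state()['joints'])
E
python3 -m creep '[[0,0,0,-10],[0,0,0,-10],[0,0,0,-10],[0,0,0,-10],[0,0,0,-10]]';python3 -m creep '[[0,0,0,-10],[0,0,0,-10],[0,0,0,-10],[0,0,0,-5],[0,0,0,0]]'; python3 - <<'E'
from h import *
p,R=wpose(); print(R[:,2], R[:,0], arm.get_state()['joints'])
g=grab_frame('wrist'); save('w6',g['frame'])
E
python3 m.py 529 200 150 90
```

```text
[ 0.01659917  0.0760422  -0.99696642] [0.99671763 0.07775958 0.02252603] [ 0.07687296  0.31049316 -0.10307143  1.1347774   0.07461206  3.14060516]
t: 10.92
eef_pos: [518.1, 60.5, 156.5]
ee_rot: [-2.723, -1.448, -0.076]
ft_force: [0.3, 0.4, -1.2]
gripper_width: 34.5
t: 11.55
eef_pos: [518.1, 57.6, 156.5]
ee_rot: [-2.157, -2.23, -0.098]
ft_force: [0.1, 0.5, -0.8]
gripper_width: 34.5
[ 0.01685606  0.07133435 -0.99731002] [-0.03420853  0.99690892  0.07072749] [ 0.07005009  0.30977587 -0.10379615  1.13536136  0.07003685  1.60799441]
at [518.1  57.7 156.5] ang 91.9 tilt -0.9973 t 11.6 w 34.4 F [-0.5 -0.5 -1.1] j6 1.61
tool shift [141.   15.4  16.8]
turn about tool z 1.9
shift after turn [142.3  10.9   6.5]
```

View pics/w6.png

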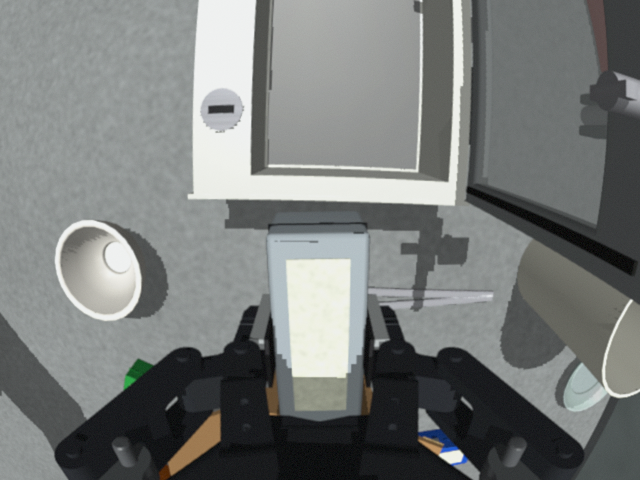

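```bash
python3 -m creep '[[40,2,2,0],[40,2,2,0],[40,2,2,0],[40,2,2,1.9],[30,2,2,0]]'; python3 m.py 529 308 130 90;
```

```text
t: 12.22
eef_pos: [525.1, 249.7, 160.3]
ee_rot: [-2.213, -2.176, -0.097]
ft_force: [0.4, 0.5, -0.6]
gripper_width: 35.0
at [525.1 249.7 160.3] ang 89.1 tilt -0.9974 t 12.225 w 35.0 F [ 0.4  0.5 -0.6] j6 2.0
tool shift [56.1  2.4 34.4]
turn about tool z -0.9
shift after turn [58.3  3.9 30.3]
```

```bash
python3 -m creep '[[25,1,10,0],[25,1,10,0],[5,0,12,-0.9],[0,0,0,0]]'; python3 m.py 529 308 24 90; python3 - <<'E'
from h import *
g=grab_frame('wrist'); save('w7',g['frame'])
E
```

```text
t: 12.72
eef_pos: [528.5, 309.8, 130.8]
ee_rot: [-2.198, -2.193, -0.096]
ft_force: [-0.5, -0.2, -0.5]
gripper_width: 35.0
at [528.5 309.8 130.8] ang 89.9 tilt -0.9975 t 12.725 w 35.0 F [-0.5 -0.2 -0.5] j6 2.08
tool shift [ -9.1  -1.5 106.4]
turn about tool z -0.1
shift after turn [ -1.8   0.5 106.8]
```

View pics/w7.png

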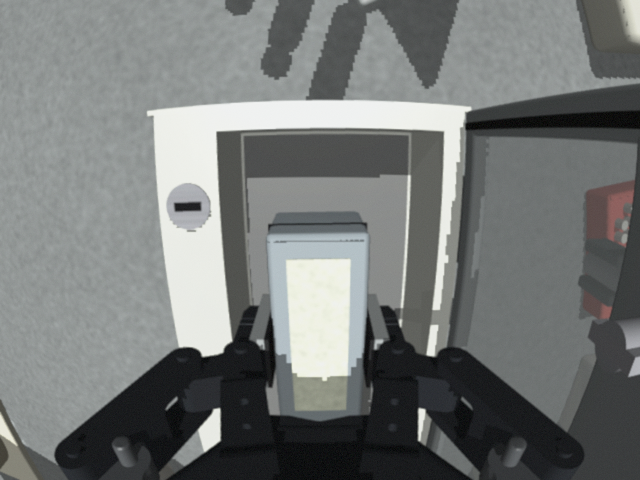

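```bash
python3 -m creep '[[-2,0,25,0],[-2,0,25,0],[-2,0,20,0],[0,0,10,0],[0,0,0,0]]'; python3 m.py 529 308 24 90
```

```text
t: 13.4
eef_pos: [533.7, 304.8, 53.0]
ee_rot: [-2.209, -2.185, -0.105]
ft_force: [-0.4, 1.3, -0.9]
gripper_width: 34.7
at [533.7 304.8  53. ] ang 89.4 tilt -0.9972 t 13.4 w 34.7 F [-0.4  1.3 -0.9] j6 2.08
tool shift [ 1.1 -5.4 29. ]
turn about tool z -0.6
shift after turn [ 3.2 -4.7 29. ]
```

```bash
python3 -m creep '[[0,-3,10,0],[0,-2,8,0],[0,-1,4,0],[0,0,0,0]]'; python3 m.py 529 308 24 90
```

```text
t: 13.9
eef_pos: [529.2, 307.0, 31.8]
ee_rot: [-2.21, -2.185, -0.11]
ft_force: [-0.5, 0.4, -0.7]
gripper_width: 34.6
at [529.2 307.   31.8] ang 89.4 tilt -0.997 t 13.9 w 34.6 F [-0.5  0.4 -0.7] j6 2.08
tool shift [ 0.4 -0.4  7.8]
turn about tool z -0.6
shift after turn [ 1.  -0.2  7.8]
```

```bash
python3 -m creep '[[0,0,4,0],[0,0,2,0],[0,0,0,0]]'; python3 -m creep '[[0,0,2,0],[0,0,0,0]]';  python3 m.py 529 308 24 90
```

```text
t: 14.28
eef_pos: [530.5, 308.1, 26.3]
ee_rot: [-2.211, -2.186, -0.114]
ft_force: [-0.1, -0.4, -0.6]
gripper_width: 34.6
t: 14.52
eef_pos: [531.1, 308.4, 25.0]
ee_rot: [-2.211, -2.186, -0.116]
ft_force: [-0.8, -1.0, 0.3]
gripper_width: 34.7
at [531.1 308.4  25. ] ang 89.4 tilt -0.9968 t 14.525 w 34.7 F [-0.8 -1.   0.3] j6 2.09
tool shift [-0.4 -2.1  0.9]
turn about tool z -0.6
shift after turn [-0.4 -2.1  1. ]
```

```bash
python3 -m creep '[[0,0,0,0],[0,0,0,0],[0,0,0,0],[0,0,0,0]]' 117; python3 -m creep '[[0,0,-15,0],[0,0,-25,0],[0,0,-35,0],[0,0,-45,0],[0,0,0,0]]';  python3 m.py 497.7 -248 180 -4.8; python3 - <<'E'
from h import *
g=grab_frame('wrist'); save('w8',g['frame'])
E
```

```text
t: 15.02
eef_pos: [535.2, 309.2, 26.9]
ee_rot: [-2.214, -2.188, -0.128]
ft_force: [1.0, 0.2, 1.1]
gripper_width: 46.1
t: 15.65
eef_pos: [527.3, 299.2, 151.7]
ee_rot: [-2.212, -2.187, -0.12]
ft_force: [0.7, -0.5, -0.6]
gripper_width: 46.1
at [527.3 299.2 151.7] ang 89.4 tilt -0.9966 t 15.65 w 46.1 F [ 0.7 -0.5 -0.6] j6 2.07
tool shift [-543.8  -21.8  -70. ]
turn about tool z 94.2
shift after turn [ 16.3 547.8 -28.3]
```

View pics/w8.png

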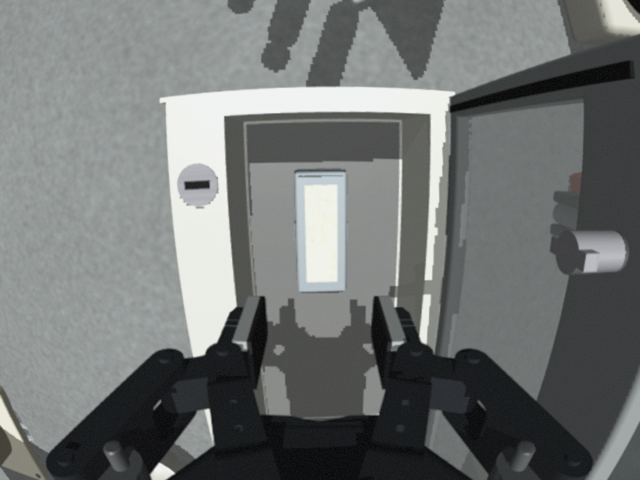

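```bash
python3 -m creep '[[-40,-2,-8,0],[-42,-2,-8,0],[-42,-2,-6,0],[-42,-2,-5,0],[-42,-2,-5,0]]' 99; python3 -m creep '[[-42,-2,-4,0],[-42,-2,-4,0],[-42,-2,-4,0],[-42,-2,-4,0],[-42,-2,-4,0]]'; python3 m.py 497.7 -248 180 -4.8
```

```text
t: 16.32
eef_pos: [507.2, 85.5, 161.2]
ee_rot: [-2.198, -2.19, -0.097]
ft_force: [0.8, 0.5, -0.6]
gripper_width: 52.3
t: 16.95
eef_pos: [489.2, -130.7, 161.1]
ee_rot: [-2.189, -2.183, -0.085]
ft_force: [1.6, 0.1, -0.7]
gripper_width: 52.5
at [ 489.2 -130.7  161.1] ang 89.9 tilt -0.9973 t 16.95 w 52.5 F [ 1.6  0.1 -0.7] j6 1.27
tool shift [-115.6    8.9  -27.4]
turn about tool z 94.7
shift after turn [ 18.3 116.2 -18.9]
```

```bash
python3 -m creep '[[-38,3,-9,0],[-38,3,-8,0],[-38,3,-6,0],[0,0,0,9.5],[0,0,0,9.5]]'; python3 -m creep '[[0,0,0,9.5],[0,0,0,9.5],[0,0,0,9.5],[0,0,0,9.5],[0,0,0,9.5]]';  python3 -m creep '[[0,0,0,9.5],[0,0,0,9.5],[0,0,0,9.5],[0,0,0,0]]'; python3 m.py 500 -248 120 -4.8; python3 - <<'E'
from h import *
p=wpose(); print(p[1][:,2])
g=grab_frame('wrist'); save('w9',g['frame'])
for z,L in ((80,[60,142]),(80,[-60,-142]),(48,[44,-13.5]),(48,[44,-49.5]),(48,[-44,-49.5])):
    print(L,wproj(g,p,rz(-.084)@np.array(L+[z])+[500.3,-217,0]))
E
```

```text
t: 17.58
eef_pos: [491.8, -250.5, 169.6]
ee_rot: [-2.516, -1.759, -0.06]
ft_force: [1.0, 0.5, -0.5]
gripper_width: 52.5
t: 18.2
eef_pos: [486.3, -247.3, 163.0]
ee_rot: [-2.999, -0.55, 0.01]
ft_force: [-0.2, -0.0, -0.2]
gripper_width: 52.5
t: 18.7
eef_pos: [482.2, -244.3, 158.1]
ee_rot: [-3.039, 0.228, 0.064]
ft_force: [-0.1, -0.8, -0.6]
gripper_width: 52.2
at [ 482.2 -244.3  158.1] ang -8.5 tilt -0.9947 t 18.7 w 52.2 F [-0.1 -0.8 -0.6] j6 2.78
tool shift [20.   4.4 37. ]
turn about tool z -3.7
shift after turn [18.1  2.2 38.1]
[-0.03446806  0.09653075 -0.99473301]
[60, 142] [ 84.91394362 153.45673122]
[-60, -142] [493.77434595 298.28678746]
[44, -13.5] [304.96410506 145.21061899]
[44, -49.5] [358.7345601 142.514085 ]
[-44, -49.5] [362.86888259 262.84076493]
```

View pics/w9.png

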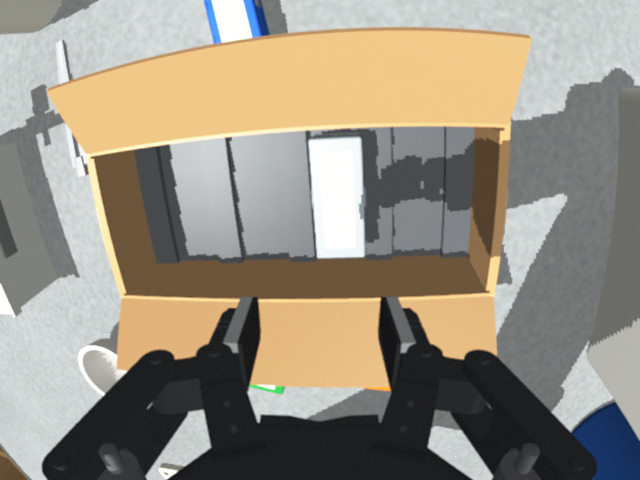

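```bash
cat > j.py <<'E'
from h import *
s=arm.get_state(); p,R=wpose(); print(np.round(s['joints'],4),'zax',np.round(R[:,2],4),np.round(p,1), 'ang',np.round(np.degrees(np.arctan2(R[1,0],R[0,0])),1))
E
python3 j.py; python3 -m creep '[[0,0,0,0],[0,0,0,0],[0,0,0,0],[0,0,0,0],[0,0,0,0]]' >/dev/null; python3 j.py;  python3 -m creep '[[0,0,0,-3],[0,0,0,-3],[0,0,0,-3],[0,0,0,-3],[0,0,0,-3]]' >/dev/null; python3 j.py
```

```text
[-0.507   0.4218  0.0637  1.29    0.0677  2.7812] zax [-0.0346  0.0966 -0.9947] [ 482.1 -244.3  158. ] ang -8.4
[-0.5069  0.4222  0.0628  1.2901  0.0678  2.7769] zax [-0.0358  0.0973 -0.9946] [ 481.7 -244.   157.6] ang -8.2
[-0.5069  0.4218  0.0632  1.2901  0.0678  2.5059] zax [-0.035   0.0969 -0.9947] [ 481.9 -244.1  157.9] ang 7.3
```

```bash
python3 -m creep '[[0,0,0,-10],[0,0,0,-10],[0,0,0,-10],[0,0,0,-10],[0,0,0,-10]]' >/dev/null; python3 j.py;  python3 -m creep '[[0,0,0,10],[0,0,0,10],[0,0,0,10],[0,0,0,10],[0,0,0,10]]' >/dev/null; python3 j.py
```

```text
[-0.507   0.4214  0.0636  1.2901  0.0678  1.6037] zax [-0.0343  0.0966 -0.9947] [ 482.1 -244.3  158.3] ang 58.8
[-0.5071  0.421   0.0639  1.2901  0.0678  2.5022] zax [-0.0337  0.0962 -0.9948] [ 482.2 -244.4  158.6] ang 7.5
```

```bash
python3 -m creep '[[0,0,-20,-10],[0,0,-20,-10],[0,0,0,-10],[0,0,0,-10],[0,0,0,-10]]' >/dev/null; python3 -m creep '[[0,0,0,-10.6],[0,0,0,-10.6],[0,0,0,-10.6],[0,0,0,-10.6],[0,0,0,-10.6]]' >/dev/null; python3 j.py; python3 -m creep '[[0,0,0,-10.6],[0,0,0,-10.6],[0,0,0,-10.6],[0,0,0,-10.6],[0,0,0,-10.6]]' >/dev/null;python3 -m creep '[[0,0,0,-10.6],[0,0,0,-10.6],[0,0,0,-10.6],[0,0,0,-10.6],[0,0,0,-10.6]]' >/dev/null;python3 j.py
```

```text
[-0.5122  0.4026  0.1472  1.3908  0.0674  0.6598] zax [-0.0325  0.0956 -0.9949] [ 483.8 -248.6  200.4] ang 112.7
[-0.5123  0.4017  0.1475  1.3909  0.0675 -1.2153] zax [-0.0315  0.0951 -0.995 ] [ 483.9 -248.7  201. ] ang -140.0
```

```bash
python3 -m creep '[[0,0,0,-10.6],[0,0,0,-10.6],[0,0,0,-10.6],[0,0,0,-10.6],[0,0,0,-10.6]]' >/dev/null; python3 -m creep '[[0,0,0,-10.6],[0,0,0,-10.6],[0,0,0,-10.6],[0,0,0,-10.6],[0,0,0,-10.6]]' >/dev/null;  python3 j.py;python3 -m creep '[[0,0,0,-5],[0,0,0,-5],[0,0,0,0]]' >/dev/null;python3 j.py
```

```text
[-0.5125  0.4008  0.1478  1.391   0.0675 -3.0904] zax [-0.0305  0.0945 -0.9951] [ 484.  -248.9  201.5] ang -32.3
[-0.4392  0.3954  0.1415  1.3817  0.0453 -3.1407] zax [-0.0393  0.0685 -0.9969] [ 498.8 -219.2  201.6] ang -25.2
```

```bash
python3 -m creep '[[0,0,0,-5],[0,0,0,-5],[0,0,0,0]]' >/dev/null;python3 j.py; python3 -m creep '[[0,0,0,-5],[0,0,0,-3],[0,0,0,0]]' >/dev/null;python3 j.py
```

```text
[-0.3384  0.3898  0.1344  1.3736  0.0126 -3.1407] zax [-0.0506  0.0312 -0.9982] [ 515.  -177.2  201.7] ang -19.4
[-0.2597  0.3879  0.1316  1.372  -0.0148 -3.1407] zax [-5.940e-02  5.000e-04 -9.982e-01] [ 524.6 -144.   201.7] ang -14.9
```

```bash
python3 -m creep '[[40,0,0,0],[40,0,0,0],[40,0,0,0],[0,0,0,0]]' >/dev/null;python3 j.py; python3 -m creep '[[-25,0,0,0],[-25,0,0,0],[-25,0,0,0],[-20,0,0,0],[0,0,0,0]]' >/dev/null;python3 j.py
```

```text
[-0.2668  0.6539  0.5431  1.5209 -0.017  -3.141 ] zax [-6.32e-02 -3.00e-04 -9.98e-01] [ 640.4 -180.4  192.8] ang -15.3
[-0.2745  0.434   0.1934  1.3942 -0.0189 -3.1409] zax [-6.670e-02 -9.000e-04 -9.978e-01] [ 540.9 -158.3  198.7] ang -15.8
```

```bash
for i in 1 2; do :; done; python3 -m creep '[[0,0,0,10.6],[0,0,0,10.6],[0,0,0,10.6],[0,0,0,10.6],[0,0,0,10.6]]' >/dev/null; python3 -m creep '[[0,0,0,10.6],[0,0,0,10.6],[0,0,0,10.6],[0,0,0,10.6],[0,0,0,10.6]]' >/dev/null; python3 -m creep '[[0,0,0,10.6],[0,0,0,10.6],[0,0,0,10.6],[0,0,0,10.6],[0,0,0,10.6]]' >/dev/null;python3 j.py; python3 m.py 500 -248 130 175.2
```

```text
[-0.2879  0.4343  0.2033  1.3925 -0.0223 -0.3375] zax [-0.0568 -0.0064 -0.9984] [ 543.8 -168.1  202.1] ang -177.1
at [ 543.8 -168.1  202.1] ang -177.1 tilt -0.9984 t 29.125 w 52.3 F [ 0.1 -1.2 -0.2] j6 -0.34
tool shift [ 43.5 -77.4  75. ]
turn about tool z 7.7
shift after turn [ 36.9 -83.3  72.1]
```

```bash
python3 -m creep '[[15,-26,0,4],[15,-26,0,3.7],[7,-26,0,0],[0,0,36,0],[0,0,36,0]]' >/dev/null;python3 -m creep '[[0,0,0,0],[0,0,0,0]]'; python3 m.py 500 -248 30 175.2; python3 - <<'E'
from h import *
p=wpose()
g=grab_frame('wrist'); save('w10',g['frame'])
for z,L in ((80,[-60,142]),(80,[-60,-142]),(48,[44,-13.5]),(48,[44,-49.5]),(48,[-44,-13.5]),(48,[-44,-49.5])):
    print(L,wproj(g,p,rz(-.084)@np.array(L+[z])+[500.3,-217,0]))
E
```

```text
t: 30.0
eef_pos: [502.9, -253.7, 134.8]
ee_rot: [-0.147, -3.09, 0.021]
ft_force: [-0.4, -0.6, 1.0]
gripper_width: 52.0
at [ 502.9 -253.7  134.8] ang 174.5 tilt -0.9987 t 30.0 w 52.0 F [-0.4 -0.6  1. ] j6 -0.35
tool shift [ -1.6   7.1 104.7]
turn about tool z -0.7
shift after turn [  3.3   5.4 104.8]
[-60, 142] [593.79083939 163.29710724]
[-60, -142] [139.56446277 158.31958228]
[44, -13.5] [354.65917275 300.48084466]
[44, -49.5] [302.83704788 300.77983909]
[-44, -13.5] [356.89538898 172.62578883]
[-44, -49.5] [299.62783668 172.97764557]
```

View pics/w10.png

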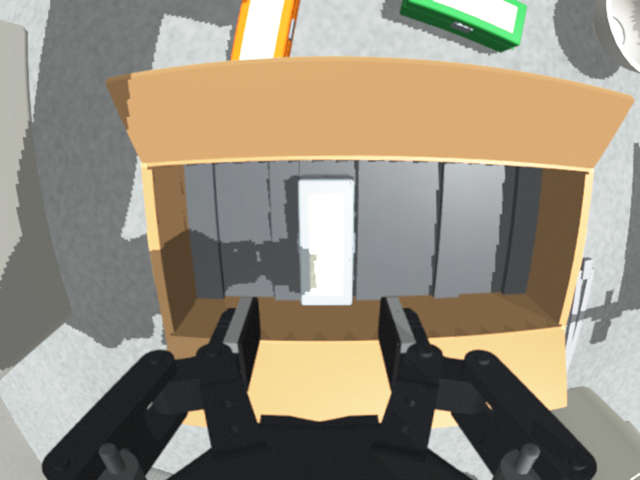

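```bash
python3 -m creep '[[0,3,20,0],[0,2,20,0],[-1,1,20,0],[-1,0,20,0],[0,0,0,0]]' >/dev/null; python3 m.py 501 -249 21 175.2
```

```text
at [ 509.  -251.2   62. ] ang 174.6 tilt -0.9993 t 30.675 w 52.3 F [-0.2 -0.3  0. ] j6 -0.35
tool shift [ 6.9  2.3 41.2]
turn about tool z -0.6
shift after turn [ 8.2  1.5 41. ]
```

```bash
python3 -m creep '[[3,1,12,0],[2,1,12,0],[2,0,10,0],[0,0,4,0],[0,0,0,0]]' >/dev/null; python3 m.py 501 -249 21 175.2
```

```text
at [ 502.8 -250.1   25.1] ang 174.6 tilt -0.9994 t 31.3 w 52.2 F [0.2 0.4 0.7] j6 -0.35
tool shift [1.8 1.  4.1]
turn about tool z -0.6
shift after turn [1.9 0.9 4.1]
```

```bash
python3 -m creep '[[2,0,3,0],[0,0,0,0]]' >/dev/null;  python3 -m creep '[[0,0,0,0],[0,0,0,0],[0,0,0,0],[0,0,0,0],[0,0,0,0]]' 255 80; python3 -m creep '[[0,0,-15,0],[0,0,-25,0],[0,0,-35,0],[0,0,-40,0],[0,0,0,0]]'; python3 m.py 529 208 160 90; python3 j.py
```

```text
t: 32.17
eef_pos: [501.5, -250.5, 23.0]
ee_rot: [-0.146, -3.112, 0.037]
ft_force: [-0.4, -0.2, 0.6]
gripper_width: 34.9
t: 32.8
eef_pos: [504.5, -247.6, 144.0]
ee_rot: [-0.146, -3.112, 0.036]
ft_force: [0.6, -0.0, -0.9]
gripper_width: 35.0
at [ 504.5 -247.6  144. ] ang 174.6 tilt -0.9994 t 32.8 w 35.0 F [ 0.6 -0.  -0.9] j6 -0.35
tool shift [ 18.7 455.4 -26.6]
turn about tool z 84.6
shift after turn [455.6  24.5 -16. ]
[-0.4393  0.4241  0.0336  1.1954 -0.0313 -0.3456] zax [-0.0269 -0.022  -0.9994] [ 504.5 -247.6  144. ] ang 174.6
```

```bash
python3 -m creep '[[2,40,-4,0],[2,40,-4,0],[2,40,-3,0],[2,40,-2,0],[2,40,-2,0]]' >/dev/null; python3 -m creep '[[0,40,0,0],[0,40,0,0],[0,40,0,0],[0,30,0,0],[0,0,0,0]]'; python3 m.py 529 208 160 90;  python3 j.py
```

```text
t: 34.05
eef_pos: [523.9, 112.1, 147.2]
ee_rot: [-0.149, -3.104, 0.038]
ft_force: [-0.3, -1.1, -0.6]
gripper_width: 34.8
at [523.9 112.1 147.2] ang 174.5 tilt -0.9991 t 34.05 w 34.8 F [-0.3 -1.1 -0.6] j6 0.32
tool shift [  4.5  95.6 -15.2]
turn about tool z 84.5
shift after turn [ 95.9   5.1 -12.8]
[ 0.219   0.3911 -0.009   1.2101 -0.0143  0.3152] zax [-0.0352 -0.0225 -0.9991] [523.9 112.1 147.2] ang 174.5
```

```bash
python3 -m creep '[[0,0,-3,9.4],[0,0,0,9.4],[0,0,0,9.4],[0,0,0,9.4],[0,0,0,9.4]]' >/dev/null; python3 -m creep '[[0,0,0,9.4],[0,0,0,9.4],[0,0,0,9.4],[0,0,0,9.2],[0,0,0,0]]' >/dev/null; python3 m.py 529 202 130 90;  python3 j.py
```

```text
at [517.9 100.8 146.1] ang 86.9 tilt -0.9984 t 35.3 w 34.9 F [ 0.5 -0.6 -1.7] j6 1.83
tool shift [102.1   6.1  12.5]
turn about tool z -3.1
shift after turn [101.2  11.1  16.1]
[ 0.2035  0.3877 -0.0176  1.2191 -0.0197  1.8305] zax [-0.0485 -0.0301 -0.9984] [517.9 100.8 146.1] ang 86.9
```

```bash
python3 -m creep '[[34,3,2,-3],[34,3,3,0],[30,2,4,0],[0,0,0,0]]' >/dev/null; python3 m.py 529 202 24 90;  python3 - <<'E'
from h import *
g=grab_frame('wrist'); save('w11',g['frame'])
g=grab_frame('side'); save('s11',cv2.resize(g['frame'][80:270,220:360],None,fx=3,fy=3))
E
```

```text
at [526.3 196.4 132.4] ang 90.3 tilt -0.9981 t 35.8 w 34.6 F [-0.6 -0.2 -1.4] j6 1.93
tool shift [  9.1   8.4 107.9]
turn about tool z 0.3
shift after turn [  5.6   2.7 108.4]
```

View pics/w11.png

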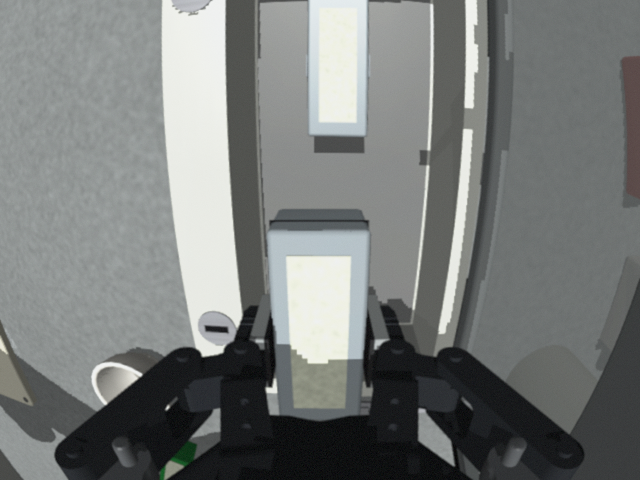

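View pics/s11.png

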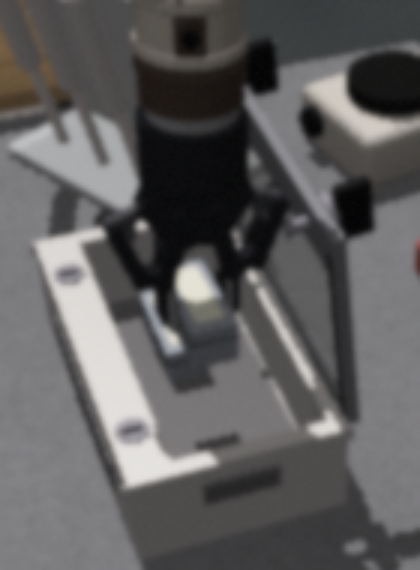

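```bash
python3 -m creep '[[2,2,25,0],[2,2,25,0],[1,1,25,0],[0,0,12,0],[0,0,0,0]]' >/dev/null; python3 m.py 529 200 24 90
```

```text
at [528.9 191.1  46.1] ang 89.9 tilt -0.9983 t 36.525 w 34.8 F [ 0.3  0.5 -1.3] j6 1.93
tool shift [ 9.7  1.1 21.7]
turn about tool z -0.1
shift after turn [ 8.9  0.1 22.1]
```

```bash
python3 -m creep '[[4,0,10,0],[3,0,6,0],[0,0,3,0],[0,0,0,0]]' >/dev/null; python3 m.py 529 200 24 90
```

```text
at [529.9 198.3  28.1] ang 90.0 tilt -0.9985 t 37.025 w 34.9 F [ 0.2  0.2 -1.5] j6 1.94
tool shift [ 1.9 -0.7  4.1]
turn about tool z -0.0
shift after turn [ 1.7 -0.9  4.1]
```

```bash
python3 -m creep '[[0,0,2.5,0],[0,0,1,0],[0,0,0,0]]'; python3 -m creep '[[0,0,0,0],[0,0,0,0],[0,0,0,0],[0,0,0,0]]' 117; python3 -m creep '[[0,0,-15,0],[0,0,-25,0],[0,0,-35,0],[0,0,-45,0],[0,0,-40,0]]';  python3 m.py 640 248 290 180; python3 j.py; python3 - <<'E'
from h import *
g=grab_frame('wrist'); save('w12',g['frame'])
g=grab_frame('scene'); save('s12',cv2.resize(g['frame'][215:480,200:400],None,fx=2.2,fy=2.2))
E
```

```text
t: 37.4
eef_pos: [530.2, 198.4, 25.7]
ee_rot: [-2.216, -2.214, 0.082]
ft_force: [-0.7, -0.2, -1.0]
gripper_width: 34.7
t: 37.9
eef_pos: [530.6, 198.5, 25.7]
ee_rot: [-2.217, -2.214, 0.081]
ft_force: [0.1, -0.1, -0.4]
gripper_width: 46.4
t: 38.52
eef_pos: [531.8, 202.3, 188.1]
ee_rot: [-2.21, -2.208, 0.101]
ft_force: [1.4, -0.4, 0.1]
gripper_width: 46.3
at [531.8 202.3 188.1] ang 90.0 tilt -0.9978 t 38.525 w 46.3 F [ 1.4 -0.4  0.1] j6 1.94
tool shift [  42.1  102.1 -109.4]
turn about tool z -90.0
shift after turn [-108.2   45.7 -101.9]
[ 0.3699  0.4512  0.1923  1.3774 -0.012   1.942 ] zax [-0.0567 -0.0348 -0.9978] [531.8 202.3 188.1] ang 90.0
```

View pics/w12.png

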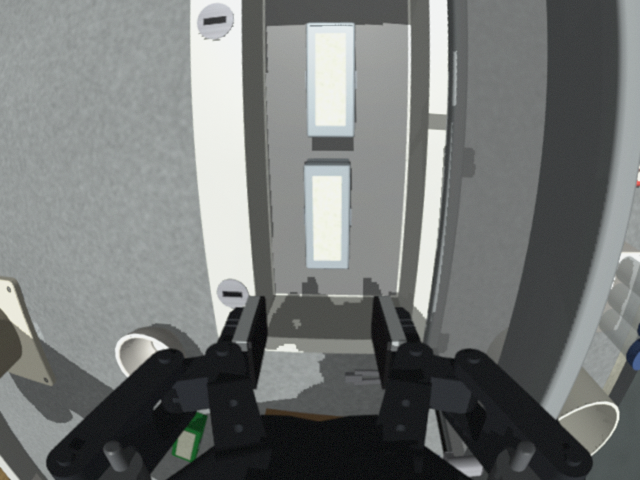

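View pics/s12.png

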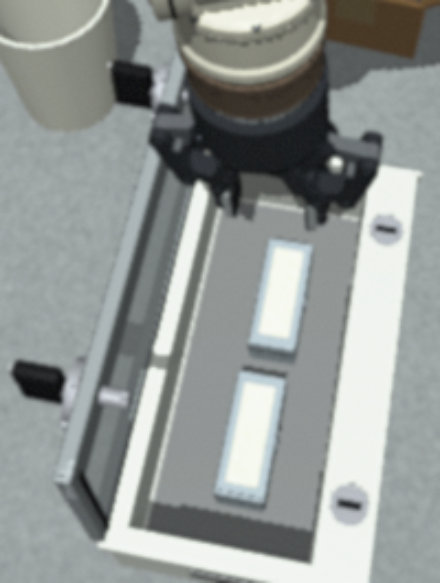

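```bash
python3 -m creep '[[5,0,-35,0],[5,0,-35,0],[5,0,-30,0],[5,0,-15,0],[0,0,0,0]]' 255 40 >/dev/null; python3 -m creep '[[0,0,0,-10],[0,0,0,-10],[0,0,0,-10],[0,0,0,-10],[0,0,0,-10]]' >/dev/null;  python3 -m creep '[[0,0,0,-10],[0,0,0,-10],[0,0,0,-10],[0,0,0,-10],[0,0,0,0]]' >/dev/null; python3 j.py; python3 m.py 655 248 310 180
```

```text
[ 0.4002  0.4565  0.493   1.6784 -0.0117  0.3534] zax [-0.0608 -0.0384 -0.9974] [535.1 222.6 301.9] ang -177.4
at [535.1 222.6 301.9] ang -177.4 tilt -0.9974 t 40.5 w 0.0 F [-0.3 -0.5  0.1] j6 0.35
tool shift [-120.2   19.3  -16.3]
turn about tool z 2.6
shift after turn [-119.9   25.4   -8.1]
```

```bash
python3 -m creep '[[-30,5,-4,2.6],[-30,5,-4,0],[-30,5,-4,0],[-30,5,-4,0],[0,0,0,0]]' >/dev/null; python3 j.py; python3 m.py 655 248 225 180
```

```text
[ 0.3605  0.8349  1.1673  1.9826 -0.0148  0.377 ] zax [-0.069  -0.0419 -0.9967] [657.4 243.  303.5] ang 179.0
at [657.4 243.  303.5] ang 179.0 tilt -0.9967 t 41.125 w 0.5 F [-0.3  0.3 -0.8] j6 0.38
tool shift [-2.9  8.3 78.2]
turn about tool z -1.0
shift after turn [ 2.4  5.  78.5]
```

```bash
python3 -m creep '[[0,3,25,0],[0,3,25,0],[0,2,25,0],[0,0,0,0]]'; python3 j.py;python3 - <<'E'
from h import *
g=grab_frame('scene'); save('s13',cv2.resize(g['frame'][115:480,150:450],None,fx=1.64,fy=1.64))
g=grab_frame('side'); save('d13',cv2.resize(g['frame'][30:270,200:440],None,fx=2.4,fy=2.4))
E
```

```text
t: 41.62
eef_pos: [648.6, 246.8, 226.2]
ee_rot: [-0.037, -3.07, 0.067]
ft_force: [0.8, -0.6, -0.3]
gripper_width: 0.3
[ 0.3696  0.7512  0.8036  1.7052 -0.0138  0.3946] zax [-0.0714 -0.0425 -0.9965] [648.6 246.8 226.2] ang 178.5
```

View pics/s13.png

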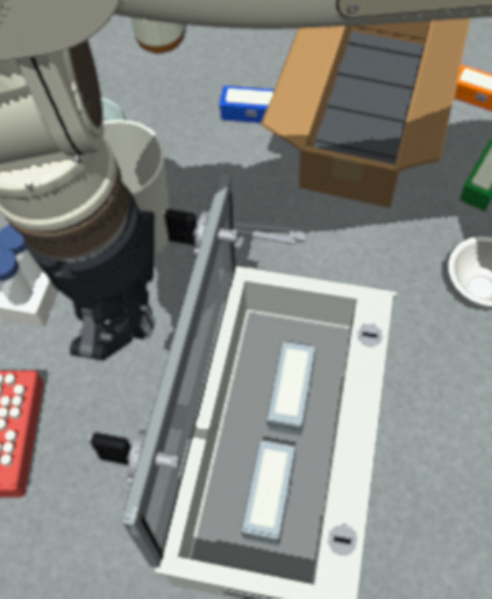

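View pics/d13.png

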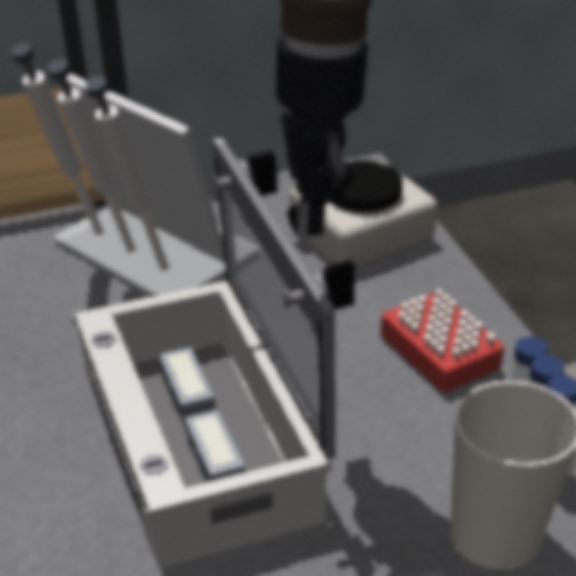

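```bash
python3 -m creep '[[15,0,0,0],[15,0,0,0],[15,0,2,0],[15,0,3,0],[0,0,0,0]]'; python3 m.py 579 248 215 180
```

```text
t: 42.35
eef_pos: [594.9, 249.3, 239.3]
ee_rot: [-0.045, -3.099, 0.053]
ft_force: [-0.7, -0.1, 0.4]
gripper_width: -0.2
at [594.9 249.3 239.3] ang 178.3 tilt -0.9985 t 42.35 w -0.2 F [-0.7 -0.1  0.4] j6 0.43
tool shift [14.8 -0.9 25. ]
turn about tool z -1.7
shift after turn [15.9 -1.3 24.3]
```

```bash
python3 -m creep '[[5,0,12,0],[10,0,15,0],[12,0,10,0],[10,0,8,0],[0,0,0,0]]'; python3 m.py 541 248 200 180
```

```text
t: 42.98
eef_pos: [565.1, 250.3, 206.1]
ee_rot: [-0.052, -3.124, 0.041]
ft_force: [0.8, -0.1, 0.3]
gripper_width: 0.1
at [565.1 250.3 206.1] ang 178.1 tilt -0.9995 t 42.975 w 0.1 F [ 0.8 -0.1  0.3] j6 0.46
tool shift [23.9 -3.   6.5]
turn about tool z -1.9
shift after turn [24.1 -2.3  6.1]
```

```bash
python3 - <<'E'
from h import *
g=grab_frame('side'); save('d14',cv2.resize(g['frame'][30:270,200:440],None,fx=2.4,fy=2.4))
E
```

```text
(no output)
```

View pics/d14.png

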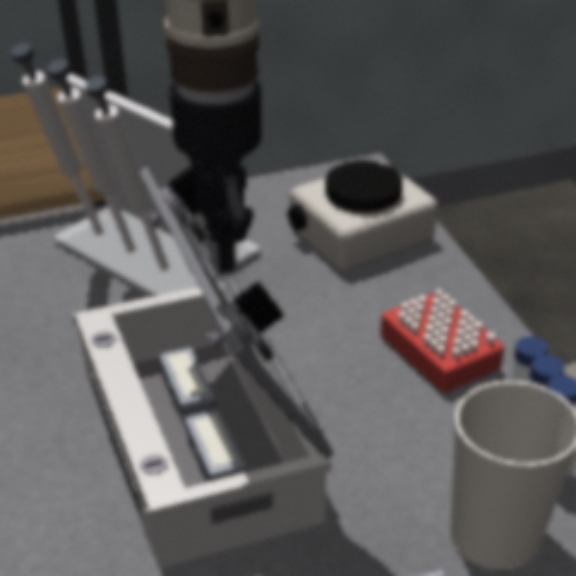

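Lid following. Continue along the arc.

```bash
python3 -m creep '[[10,-1,6,0],[10,0,8,0],[10,0,10,0],[10,0,12,0],[0,0,0,0]]'; python3 m.py 510 248 172 180
```

```text
t: 43.65
eef_pos: [532.6, 251.5, 176.9]
ee_rot: [-0.057, -3.139, 0.031]
ft_force: [0.5, 0.3, -0.5]
gripper_width: 0.1
at [532.6 251.5 176.9] ang 177.9 tilt -0.9998 t 43.65 w 0.1 F [ 0.5  0.3 -0.5] j6 0.49
tool shift [22.4 -4.3  5.1]
turn about tool z -2.1
shift after turn [22.6 -3.5  4.9]
```

```bash
python3 -m creep '[[8,0,10,0],[8,0,12,0],[6,0,12,0],[5,0,12,0],[0,0,0,0]]'; python3 m.py 490 248 136 180
```

```text
t: 44.28
eef_pos: [508.1, 252.5, 131.2]
ee_rot: [0.059, 3.138, -0.028]
ft_force: [-0.3, -0.1, 0.3]
gripper_width: -0.2
at [508.1 252.5 131.2] ang 177.9 tilt -0.9998 t 44.275 w -0.2 F [-0.3 -0.1  0.3] j6 0.51
tool shift [17.9 -5.2 -4.8]
turn about tool z -2.1
shift after turn [18.1 -4.5 -4.8]
```

```bash
python3 -m creep '[[8,0,8,0],[8,0,8,0],[6,0,8,0],[3,0,6,0],[0,0,0,0]]'; python3 m.py 480 248 92 180;python3 - <<'E'
from h import *
g=grab_frame('side'); save('d15',cv2.resize(g['frame'][30:270,200:440],None,fx=2.4,fy=2.4))
E
```

```text
t: 44.9
eef_pos: [481.7, 253.0, 99.0]
ee_rot: [0.059, 3.138, -0.028]
ft_force: [0.2, 1.2, 0.5]
gripper_width: -0.2
at [481.7 253.   99. ] ang 177.9 tilt -0.9998 t 44.9 w -0.2 F [0.2 1.2 0.5] j6 0.53
tool shift [ 1.5 -4.9  7.1]
turn about tool z -2.1
shift after turn [ 1.7 -5.   7. ]
```

View pics/d15.png

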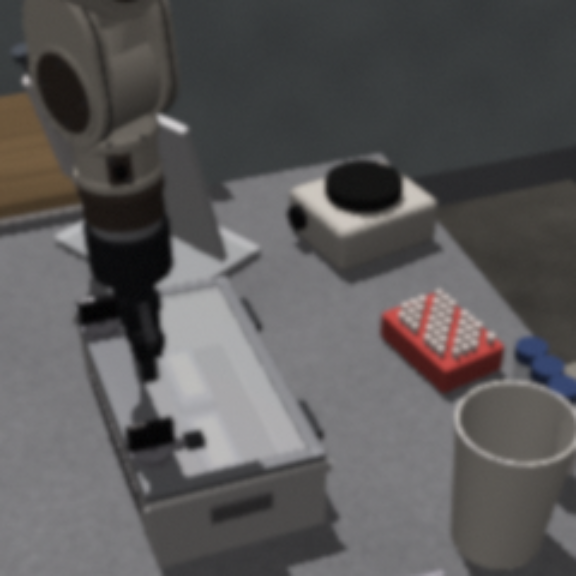

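Nearly shut. I'll press down in small steps.

```bash
python3 -m creep '[[5,0,3,0],[0,0,3,0],[0,0,0,0]]'; python3 -m creep '[[0,0,3,0],[0,0,3,0]]'; python3 -m creep '[[0,0,5,0],[0,0,5,0]]'
```

```text
t: 45.32
eef_pos: [477.1, 253.5, 94.8]
ee_rot: [0.059, 3.136, -0.026]
ft_force: [0.6, 0.2, 0.5]
gripper_width: -0.4
t: 45.58
eef_pos: [477.3, 253.7, 94.4]
ee_rot: [0.059, 3.133, -0.023]
ft_force: [-7.5, -3.9, 22.1]
gripper_width: 0.3
t: 45.82
eef_pos: [477.3, 253.7, 94.3]
ee_rot: [0.058, 3.128, -0.018]
ft_force: [-11.3, -5.4, 31.8]
gripper_width: -0.1
```

```bash
python3 -m creep '[[0,0,-20,0],[0,0,-30,0],[0,0,-25,0],[0,0,0,0]]' 150 >/dev/null; python3 m.py 457.4 348.5 170 180; python3 j.py; python3 - <<'E'
from h import *
p=wpose(); g=grab_frame('wrist'); save('w16',g['frame'])
for y in(348.5,148.5):
  for dx in(-22,22): print(wproj(g,p,[457.4+dx,y,132.5]))
  o=cam('scene'); print('scene',proj('scene',[457.4,y,132.5]))
E
```

```text
at [476.9 254.6 172.7] ang 177.8 tilt -0.9998 t 46.325 w 35.3 F [-0.2 -0.2  0.4] j6 0.54
tool shift [23.1 93.1  1.4]
turn about tool z -2.2
shift after turn [19.5 93.9  2.7]
[ 0.4995  0.3453 -0.0065  1.2105 -0.0162  0.5372] zax [ 0.0152 -0.0101 -0.9998] [476.9 254.6 172.7] ang 177.8
[492.68209726 191.77249776]
[484.30835838 267.12905747]
scene [360.5137099  436.31448582]
[126.48488468 205.23246756]
[141.06275345 277.08085756]
scene [378.30944873 306.14710841]
```

View pics/w16.png

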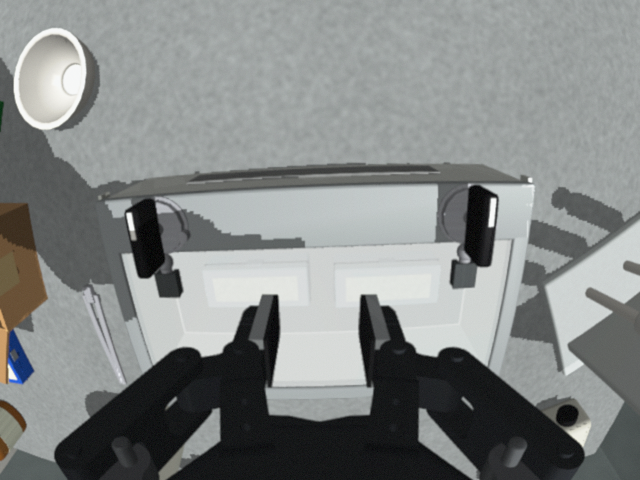

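```bash
python3 -m creep '[[5,30,0,-2.2],[5,30,0,0],[5,28,0,0],[3,5,0,0],[0,0,0,0]]' >/dev/null; python3 m.py 457.4 348.5 109 180
```

```text
at [454.9 345.7 160. ] ang 180.0 tilt -0.9998 t 47.05 w 35.0 F [-0.1 -0.7  0. ] j6 0.66
tool shift [-2.5  3.9 51. ]
turn about tool z -0.0
shift after turn [-2.5  2.8 51. ]
```

```bash
python3 -m creep '[[-2,2,5,0],[0,1,0,0],[0,0,0,0]]' >/dev/null; python3 m.py 457.4 348.5 109 180; python3 - <<'E'
from h import *
g=grab_frame('wrist'); save('w17',g['frame'])
E
```

```text
at [457.3 346.2 153.8] ang 179.8 tilt -0.9997 t 47.425 w 35.1 F [-0.7 -0.8 -0.1] j6 0.66
tool shift [-0.1  3.3 44.8]
turn about tool z -0.2
shift after turn [-0.1  2.3 44.8]
```

View pics/w17.png

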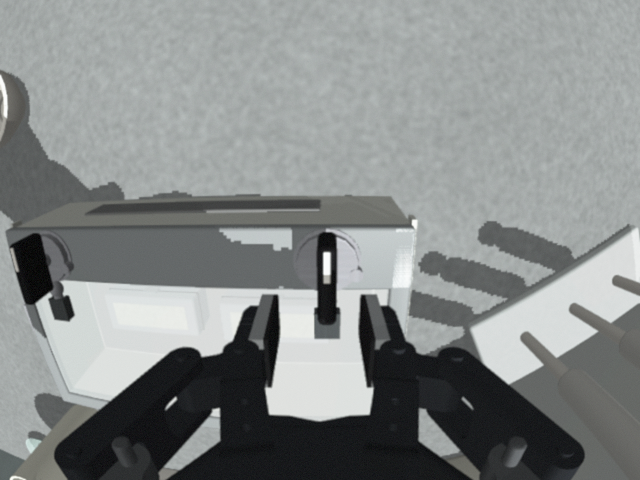

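```bash
python3 -m creep '[[0,3,10,0],[0,0,12,0],[0,0,10,0],[0,0,7,0],[0,0,0,0]]' >/dev/null; python3 m.py 457.4 348.5 109 180
```

```text
at [456.9 347.7 111.3] ang 179.8 tilt -0.9997 t 48.1 w 34.9 F [-0.8  0.6 -0.6] j6 0.66
tool shift [-0.5  0.9  2.3]
turn about tool z -0.2
shift after turn [-0.5  0.8  2.3]
```

```bash
python3 -m creep '[[0,1,0,0],[0,0,0,0],[0,0,0,0],[0,0,0,0],[0,0,0,0]]' 255 40; python3 -m creep '[[0,0,0,9],[0,0,0,9],[0,0,0,9],[0,0,0,9],[0,0,0,9]]'; python3 m.py 457.4 348.5 110 90
```

```text
t: 48.72
eef_pos: [457.0, 349.3, 111.6]
ee_rot: [-0.005, -3.139, 0.036]
ft_force: [0.7, 0.1, -1.9]
gripper_width: 8.8
t: 49.35
eef_pos: [457.0, 349.6, 111.6]
ee_rot: [1.242, 2.879, -0.033]
ft_force: [0.2, 0.1, -2.5]
gripper_width: 8.8
at [457.  349.6 111.6] ang 133.3 tilt -0.9998 t 49.35 w 8.8 F [ 0.2  0.1 -2.5] j6 1.48
tool shift [-1.1 -0.4  1.6]
turn about tool z 43.3
shift after turn [-1.1  0.4  1.6]
```

```bash
python3 -m creep '[[0,0,0,9],[0,0,0,9],[0,0,0,9],[0,0,0,9],[0,0,0,6]]' 255 70; python3 m.py 457.4 348.5 110 90; python3 -m creep '[[0,0,0,3],[0,0,0,0]]';python3 m.py 457.4 348.5 110 90; python3 - <<'E'
from h import *
print(arm.get_state()['moment'])
E
```

```text
t: 49.98
eef_pos: [457.1, 349.9, 111.7]
ee_rot: [2.215, 2.211, -0.026]
ft_force: [0.8, -0.7, -2.0]
gripper_width: 8.5
at [457.1 349.9 111.7] ang 89.9 tilt -0.9998 t 49.975 w 8.5 F [ 0.8 -0.7 -2. ] j6 2.23
tool shift [-1.3  0.3  1.7]
turn about tool z -0.1
shift after turn [-1.4  0.3  1.7]
t: 50.22
eef_pos: [457.1, 349.9, 111.7]
ee_rot: [2.27, 2.154, -0.025]
ft_force: [-0.0, -0.7, -1.8]
gripper_width: 8.2
at [457.1 349.9 111.7] ang 87.0 tilt -0.9998 t 50.225 w 8.2 F [-0.  -0.7 -1.8] j6 2.28
tool shift [-1.3  0.4  1.7]
turn about tool z -3.0
shift after turn [-1.4  0.3  1.7]
[ 0.31688665 -0.01955452  0.9266348 ]
```

```bash
python3 -m creep '[[0,0,0,-1.5],[0,0,0,0],[0,0,0,0],[0,0,0,0]]' 150 >/dev/null; python3 -m creep '[[0,0,-15,0],[0,0,-20,0],[0,0,-20,0],[0,0,0,0]]' >/dev/null; python3 m.py 457.4 148.5 165 180;python3 - <<'E'
from h import *
g=grab_frame('wrist'); save('w18',g['frame'])
E
```

```text
at [458.3 351.7 172.3] ang 88.6 tilt -0.9998 t 51.225 w 35.1 F [ 0.7 -0.5  0.1] j6 2.26
tool shift [-203.     4.2   11. ]
turn about tool z -91.4
shift after turn [   0.9 -203.2    7.3]
```

View pics/w18.png

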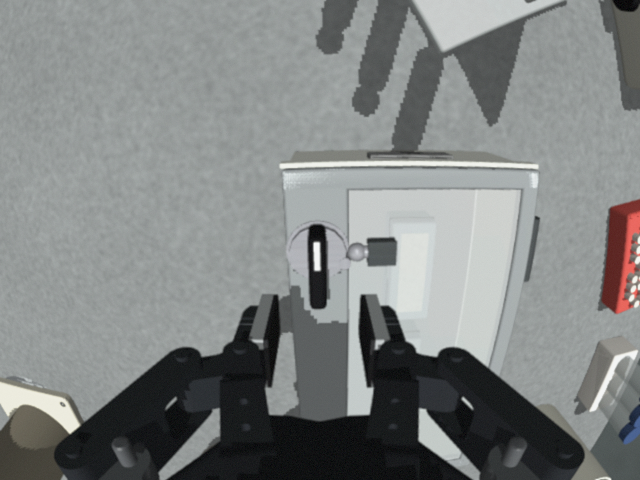

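The left wing at (318,265) now lies parallel to the lid's edge, so it is locked. Next is the right wing: turn back to 180° and move −y.

```bash
python3 -m creep '[[-35,1,0,-10],[0,0,0,-10],[0,0,0,-10],[0,0,0,-10],[0,0,0,-10]]' >/dev/null;python3 -m creep '[[0,0,0,-10],[0,0,0,-10],[0,0,0,-10],[0,0,0,-10],[0,0,0,-1.4]]' >/dev/null; python3 m.py 457.4 148.5 165 180
```

```text
at [453.  311.5 163. ] ang -177.1 tilt -0.9995 t 52.525 w 34.9 F [ 0.  -0.2  0.1] j6 0.56
tool shift [   3.9 -163.     2.6]
turn about tool z 2.9
shift after turn [  -4.4 -163.    -2. ]
```

```bash
python3 -m creep '[[0,-36,-2,2.9],[0,-36,-1,0],[0,-36,0,0],[0,-36,0,0],[0,-10,0,0]]' >/dev/null;python3 -m creep '[[0,0,0,0],[0,0,0,0]]' >/dev/null; python3 m.py 457.4 148.5 110 180
```

```text
at [452.9 154.6 167.6] ang 179.3 tilt -0.9994 t 53.4 w 35.5 F [-0.1  0.8  0.4] j6 0.36
tool shift [-5.5 -4.3 57.7]
turn about tool z -0.7
shift after turn [-4.5 -6.1 57.6]
```

```bash
python3 -m creep '[[-4,-4,6,-0.7],[0,-1,6,0],[0,0,0,0]]' >/dev/null; python3 m.py 457.4 148.5 110 180; python3 - <<'E'
from h import *
p=wpose();g=grab_frame('wrist'); save('w19',g['frame']); print(wproj(g,p,[435.4,148.5,132.5]),wproj(g,p,[479.4,148.5,132.5]))
E
```

```text
at [456.9 150.8 154.2] ang -179.8 tilt -0.9994 t 53.775 w 34.7 F [-0.5  0.2  0. ] j6 0.33
tool shift [-1.3 -1.  44.3]
turn about tool z 0.2
shift after turn [-0.5 -2.3 44.2]
[316.2437543  246.25331465] [316.18596494 326.31097879]
```

View pics/w19.png

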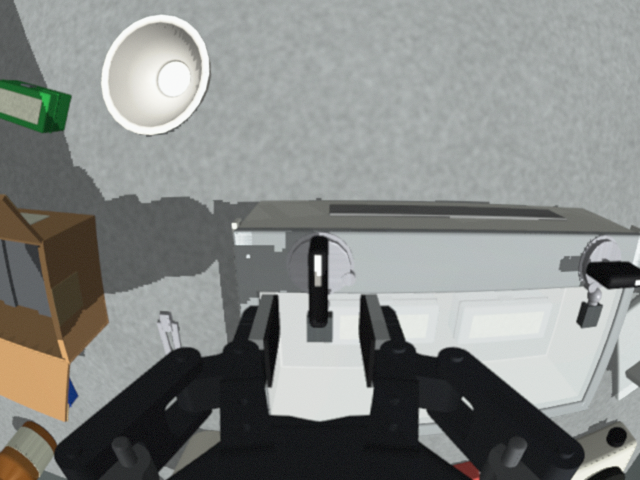

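```bash
python3 -m creep '[[0,-1,12,0],[0,0,12,0],[0,0,10,0],[0,0,7,0],[0,0,0,0]]' >/dev/null; python3 m.py 457.4 148.5 111 180
```

```text
at [455.6 148.4 110. ] ang -179.8 tilt -0.9994 t 54.45 w 34.9 F [-0.5 -0.  -0.1] j6 0.33
tool shift [-1.8  0.  -1.1]
turn about tool z 0.2
shift after turn [-1.8  0.1 -1. ]
```

```bash
python3 -m creep '[[-2,0,-1,0],[0,0,0,0],[0,0,0,0],[0,0,0,0],[0,0,0,0]]' 255 40; python3 -m creep '[[0,0,0,9],[0,0,0,9],[0,0,0,9],[0,0,0,9],[0,0,0,9]]' - 70; python3 -m creep '[[0,0,0,9],[0,0,0,9],[0,0,0,9],[0,0,0,9],[0,0,0,9]]'; python3 m.py 457.4 148.5 110 90;
```

```text
t: 55.08
eef_pos: [458.2, 149.2, 111.5]
ee_rot: [0.006, -3.123, 0.043]
ft_force: [-0.1, -0.7, -2.0]
gripper_width: 9.3
t: 55.7
eef_pos: [458.1, 149.4, 111.5]
ee_rot: [-1.231, -2.882, 0.049]
ft_force: [0.3, -1.0, -2.0]
gripper_width: 8.3
t: 56.32
eef_pos: [458.2, 149.4, 111.6]
ee_rot: [2.271, 2.163, -0.048]
ft_force: [-0.6, -0.5, -1.3]
gripper_width: 8.0
at [458.2 149.4 111.6] ang 87.2 tilt -0.9995 t 56.325 w 8.0 F [-0.6 -0.5 -1.3] j6 1.95
tool shift [-0.8 -0.7  1.7]
turn about tool z -2.8
shift after turn [-0.9 -0.8  1.6]
```

```bash
python3 -m creep '[[0,0,0,0],[0,0,0,0],[0,0,0,0],[0,0,0,0]]' 130 >/dev/null; python3 -m creep '[[0,0,-15,0],[0,0,-20,0],[0,0,-30,0],[0,0,-30,0],[0,0,0,0]]' >/dev/null; python3 -m creep '[[-20,-30,-10,0],[-10,-40,-10,0],[0,-40,0,0],[0,0,0,0]]';python3 - <<'E'
from h import *
g=grab_frame('wrist'); save('w20',g['frame']); g=grab_frame('scene'); save('s20',g['frame']); g=grab_frame('side'); save('d20',g['frame'])
E
```

```text
t: 57.95
eef_pos: [344.8, 124.9, 228.5]
ee_rot: [2.262, 2.174, -0.058]
ft_force: [0.4, 0.2, 0.1]
gripper_width: 41.9
```

View pics/w20.png

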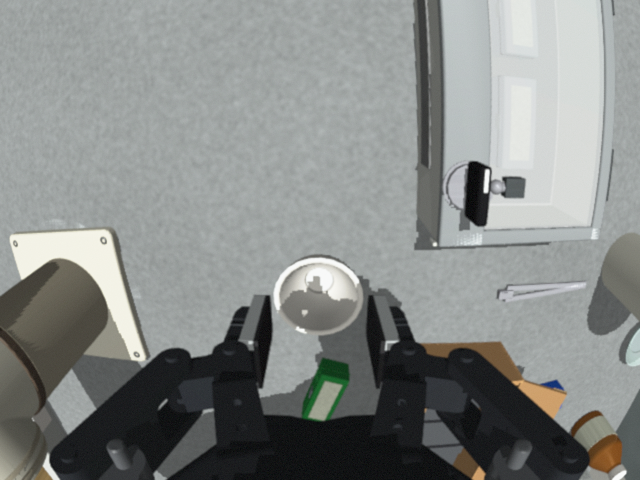

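View pics/s20.png

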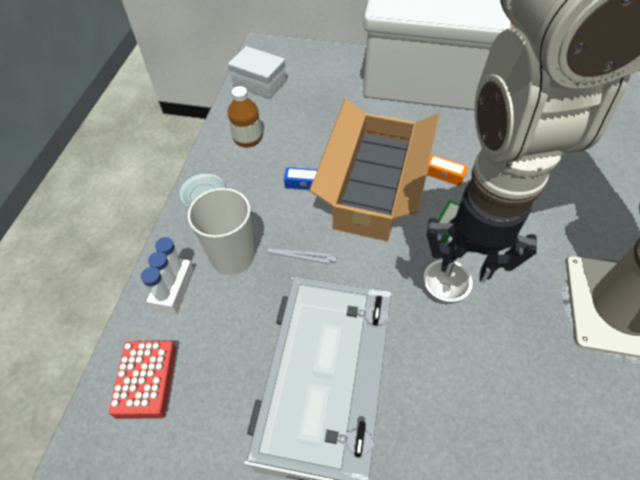

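View pics/d20.png

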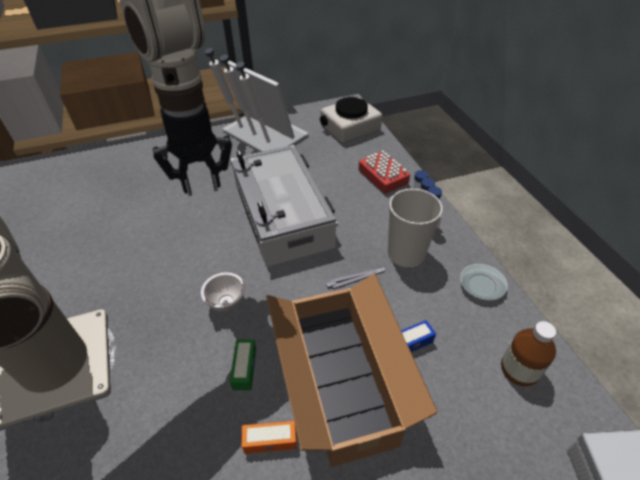

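```bash
python3 - <<'E'
import cv2
a=cv2.imread('pics/scene20.png') if 0 else cv2.imread('pics/s20.png')
cv2.imwrite('pics/c20.png',cv2.resize(a[275:480,240:400],None,fx=2.9,fy=2.9,interpolation=cv2.INTER_CUBIC))
from h import *
for y in(348.5,148.5): print([proj('scene',[457.4,y+d,132.5]).round(1).tolist() for d in(-22,22)])
E
```

```text
[[362.8, 419.9], [358.2, 453.4]]
[[380.0, 294.1], [376.6, 318.6]]
```

View pics/c20.png

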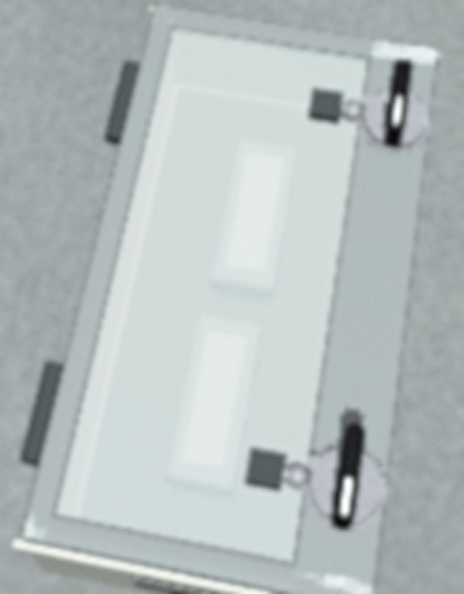

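```bash
python3 -c "
from cell import arm
print(arm.finish_job(), arm.get_state()['t'])"
```

```text
the job is handed in; nothing more can be done
the job is handed in; nothing more can be done
```

The job is handed in at about 58 s of the 210 s; no verdict comes back, so the results below rest on my own checks.

**What I did**
- I folded both carton flaps well back; by eye they ended at about 2.4 rad.
- The carton held two grey slide boxes. I took both out and laid them flat, end to end, on the chest floor.
- I shut the lid and turned both wing fasteners a quarter turn clockwise.

**Last checks**
- **Boxes:** through the lid, both lie flat on the floor with a gap between them, and the carton is empty.
- **Lid:** it stopped solid at its shut height (top face at 94.4 mm, against 94.5 expected) under about 30 N.
- **Fasteners:** I turned the left wing 93° into its stop (about 0.9 N m measured) and the right one by 93°, with no stop reading taken. Both bars appear where the locked positions should be in the scene view.
- **Beaker:** it is where it started, by eye.
- **Robot:** it is clear of everything, with the force reading near zero.

**What went wrong on the way:** the last joint reached its range limit while I carried the first box, which tilted the tool by up to about 6°. I straightened it before picking up the second box and turning the wings. No check failed.

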